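Cap the open organ pipe and hold its key on the voicing jack

TASK

The open pipe on the voicing jack needs its cap: of the two look-alike loose copper caps only one slides over it, so try them without forcing, seat the one that fits fully home on the pipe, and put the one that is too tight in the wooden tray. Then press the key in line with that pipe all the way down and hold it there steadily, with a light hand, so that the pipe keeps sounding: you finish while still holding the key. Do not play the other keys, and leave the other things on the bench where they are.

Things in the scene. Friction and masses are not known exactly. Their poses are not given: they have to be found in the camera images.
- jack: voicing jack: wooden test wind chest, fixed. Origin on the bench under its middle, x to its back, y along the row (key0 to key3), z up. Chest 280 mm wide, x -40 to 130 mm, 88 mm high; rack board to 153 mm high, x 20 to 100 mm. Key fronts stick out to x = -145 mm; four keys at y = -90, -30, 30, 90 mm. The pipe of each key stands behind it, at the same y and x = 60 mm.
- pipe: the open pipe, in any of the jack's four places, upright and fixed: grey metal, conical foot, upper body 20 mm thick. Origin at its toe, 175 mm below the rim; z up. The three other pipes, 60 mm apart, are lower (tops at most 251 mm above the bench) and already wear copper caps.
- pipe_top (a point): centre of the open pipe's top rim, 260 mm above the bench. The last 4 mm narrow to 17.6 mm diameter at the rim; below that 20 mm diameter for 80 mm.
- cap_a_center (a point): centre (half-way up) of a loose copper cap standing mouth down: round canister, outside 28 mm wide, 34 mm high, 45 g, 3 mm roof. Looks like cap_b. One of the two has a 24 mm bore and slides freely on until its roof sits on the rim (centre then 14 mm below the rim); the other, bore 16 mm, stops with its mouth on the rim (centre 17 mm above it). Which is which shows only by trying.
- cap_b_center (a point): centre (half-way up) of the other loose cap; same outside as cap_a.
- tray_in (a point): centre of the inner floor of the small open wooden tray, fixed on the bench: outside 120 x 120 mm, walls 7 mm thick and 30 mm high above the bench, floor a few mm above the bench; axes along its sides.
- key0 (a joint): white-topped wooden finger key 0, hinged in the chest 135 mm behind its pressing point. 0 = up at rest, 0.074 rad = all the way down (pressing point 10 mm lower), against a hard stop. Spring-loaded: about 1.4 N at the pressing point to start, 4 N all the way down; springs back when let go.
- key0_top (a point): pressing point of key 0: middle of the width of its white top plate (26 mm wide, 62 mm long), on the upper face, 20 mm behind the front end; 61 mm above the bench when the key is up. It moves with the key.
- key1 (a joint): white-topped wooden finger key 1, hinged in the chest 135 mm behind its pressing point. 0 = up at rest, 0.074 rad = all the way down (pressing point 10 mm lower), against a hard stop. Spring-loaded: about 1.4 N at the pressing point to start, 4 N all the way down; springs back when let go.
- key1_top (a point): pressing point of key 1: middle of the width of its white top plate (26 mm wide, 62 mm long), on the upper face, 20 mm behind the front end; 61 mm above the bench when the key is up. It moves with the key.
- key2 (a joint): white-topped wooden finger key 2, hinged in the chest 135 mm behind its pressing point. 0 = up at rest, 0.074 rad = all the way down (pressing point 10 mm lower), against a hard stop. Spring-loaded: about 1.4 N at the pressing point to start, 4 N all the way down; springs back when let go.
- key2_top (a point): pressing point of key 2: middle of the width of its white top plate (26 mm wide, 62 mm long), on the upper face, 20 mm behind the front end; 61 mm above the bench when the key is up. It moves with the key.
- key3 (a joint): white-topped wooden finger key 3, hinged in the chest 135 mm behind its pressing point. 0 = up at rest, 0.074 rad = all the way down (pressing point 10 mm lower), against a hard stop. Spring-loaded: about 1.4 N at the pressing point to start, 4 N all the way down; springs back when let go.
- key3_top (a point): pressing point of key 3: middle of the width of its white top plate (26 mm wide, 62 mm long), on the upper face, 20 mm behind the front end; 61 mm above the bench when the key is up. It moves with the key.
- cone: brass tuning cone standing on the bench, 40 mm wide, 70 mm high; leave alone. Origin under its middle.
- tub: white tub with orange cap, 60 mm wide, 60 mm high; leave alone. Origin under its middle.
- tape: green roll of tape lying flat, 96 mm across, 24 mm high; leave alone. Origin under its middle.
- vblock: wooden V block for resting pipes, 90 x 60 x 36 mm; leave alone. Origin under its middle.
Not all that is in view belongs to the job. What is shaped like the part that bears cap_b_center but blue, red or yellow is not meant.

How it is judged:
By the outcome, as a careful person would: the job done as asked, in the order asked, and still so for the second after the job is handed in, while the arm keeps its last pose, push and grip.
It also fails if it takes over 72 s, if anything falls off the work surface, if the arm or the gripper's body presses on something with over 40 N, if the wrist force passes 120 N, or if a joint passes its speed limit or range.

ROBOT

A 7-joint arm with a two-finger parallel gripper is mounted at the origin on the work surface. World frame = base frame: x ahead of the robot, y to its left, z up, the work surface at z = 0. Lengths are in m, angles in rad, forces in N, time in s.
With the tool pointing down it reaches from about 0.4 to 0.85 m from the base axis. Payload 4.5 kg.
Tool frame: the origin (TCP) lies between the finger pads; the fingertips stand 25 mm ahead of it and the grasp point (between the pads) lies 6 mm ahead of it (r.tips_ahead is the distance from the TCP to the fingertips, in m); z points along the fingers, y is the direction in which the jaws open and shut (so a half turn about z gives the same grasp; the last joint's range is limited). The gripper opens to 88 mm and grips with 3 to 60 N. Pads are 18 mm wide; open, the fingers measure 123 mm over their backs; the gripper's body (75 mm by 187 mm) begins 45 mm behind the grasp point.
Start: joints at [1.253, 0.689, -0.195, 1.565, 0.157, 0.902, -0.215], TCP at [0.215, -0.587, 0.243] pointing down, gripper open.
Joint ranges: [-3.01, 3.01], [-0.46, 2.08], [-1.47, 1.51], [0.13, 2.56], [-1, 4.14], [0.04, 2.09], [-2.66, 2.66]. Speed limits (rad/s): [2.57, 2.57, 3.14, 3.14, 3.14, 3.14, 3.14].

INTERFACE

Orientations are given as a unit quaternion [x, y, z, w].
In Python, from plant import r, imaging gives the robot as it stands.
- The arm moves only by the tool send_rows, never from a script. Its argument "moves" is one flat list of numbers, 6 for each row, row after row: the shift along the tool's x, y, z in m, then the turn, a rotation vector about the tool's x, y, z in degrees. A call has exactly 5 rows; each row is the pose to reach, as a shift and turn from the pose measured when the call began, along the tool's axes at that moment; what a row does not reach only later rows make up. A row lasts 1/12 s, in which the tool goes at most 41.7 mm and 7.16 degrees, less where a joint would pass 70% of its speed; a pose out of reach is approached as far as the arm can. A call with a gripper value outside its range is refused whole. "claw" is the closure, from -1 (fully open) to 1 (shut), so that 0 is half open, set as the call begins (left out, the last holds). The fingers move at their own pace and stop on an object; "grip_force" is the grip in N (left out, the last holds). Time passes only in rows, so rows that repeat a pose let the fingers close, or fill a call up. It gives the time, the measured TCP pose, the force and the opening at its end, in the units of the state.
- r.get_state(): the state, without advancing time (a new reading comes with each control period).
- imaging.snapshot(name): name is "scene" or "top" or "wrist"; returns a dict with "image" (384x512x3 uint8, red, green, blue), "depth" (384x512 float32, m along the optical axis (not along the pixel's ray), 0 where there is no reading), "mtx" (3x3 intrinsics, pixels), "rvec" (rotation vector, rad) and "tvec" (3), from world to camera coordinates, as OpenCV has them. Camera axes: x right, y down, z forward; pixel columns grow to the right and rows downward; lengths in m; the calibration is good to about 2 mm. The wrist camera is an equidistant fisheye: a pixel r from the principal point sees the ray r / f radians off the axis. A picture is of the moment at which its call begins.
- r.finish_job(): hands the job in, once; it reports no verdict.
Trained networks look in a picture, given as the dict that the camera call returned (one of the last four; its "shot" number tells which), for a name from the list of things; names that differ only in an ending like _2 or _b are one class to them, and where a whole thing is asked for, a point or a joint stands for the part that bears it (a point fixed in the world has none). Each returns a list of dicts, best first, with "score" (0 to 1); they miss things now and then, are a little off and sometimes report something else, mostly with a low value. They report only what shows in the picture. A call takes as long as a camera call. They do not tell look-alikes from the thing itself.
- imaging.look_for(query, picture): "box" ([centre column, centre row, width, height] as shares, 0 to 1, of the picture: columns of its width, rows of its height, round what is visible of it).
- imaging.silhouettes(query, picture): "pixels" (384x512 bool, what is visible of it) and "box" ([centre column, centre row, width, height] as shares, 0 to 1, of the picture: columns of its width, rows of its height, round what is visible of it).
- imaging.pinpoint(query, picture): "point" ([column, row] as shares, 0 to 1, of the picture: columns of its width, rows of its height: a listed point, or the origin of a listed thing).
The state is a dict: "clock": time; "q": joint angles; "qd": joint speeds; "joint_torque": joint torques, N m; "tool_pos": TCP position; "eef_rot": TCP orientation; "contact_force": force on the tool from outside, world axes, zero at the start; "moment": the same for the moment, N m; "opening": opening from 0.0 (shut) to 1.0 (fully open).
Only numpy, scipy, OpenCV 4.12 (cv2) and the standard library are available. Lean on these libraries where they do the work, as an engineer would, in place of code of your own. Each camera call takes 0.05 s, during which the arm holds its last target.

## Working session

There is one attempt and no reset: what is moved stays moved. The work goes in short steps, Python scripts to look and compute and a tool call to move; the robot and the scene stay as the last step left them, time stands still between calls to the robot, and variables do not carry over. Pictures are saved under pics/ and viewed, and the job is handed in when it is done.

Besides the shell and the picture viewer there is one more tool, called after "Call:" as name(argument=value, ...), one argument or row to a line, values as JSON. send_rows: Moves the arm, as the interface text tells. Its arguments: {"type":"object","properties":{"moves":{"type":"array"},"claw":{"type":"number"},"grip_force":{"type":"number"}},"required":["moves"]}

```bash
ls; mkdir -p pics
python3 - <<'E'
from plant import r, imaging
import cv2
print(r.get_state())
for n in ["scene","top","wrist"]:
    s=imaging.snapshot(n)
    cv2.imwrite(f"pics/a_{n}.png",s["image"][:,:,::-1])
    import numpy as np
    np.savez(f"a_{n}.npz",**{k:v for k,v in s.items() if k!="name"})
    print(n,s["mtx"],s["rvec"],s["tvec"],s.keys())
    for q in ["cap_a_center","tray_in","jack","pipe","pipe_top","key0_top","tape","cone","tub","vblock"]:
        print(q,[(round(d["score"],2),np.round(np.array(d["point"])*[512,384],1)) for d in imaging.pinpoint(q,s)][:5])
E
```

```text
pics
{'clock': 0.0, 'q': array([ 1.25279924,  0.6899677 , -0.19450173,  1.56636311,  0.15728492,
        0.90252067, -0.21513336]), 'qd': array([ 3.56182152e-04, -1.42356216e-04, -1.71754716e-04, -3.41048594e-05,
       -1.25663929e-03,  5.71674115e-04, -1.36841033e-04]), 'joint_torque': array([ 2.17640263e-04, -5.27562940e+01, -1.26701877e+00, -1.53427738e+01,
       -5.26539353e-02,  6.38336671e-03,  1.52512685e-04]), 'tool_pos': array([ 0.21509304, -0.58613703,  0.24211481]), 'eef_rot': array([ 9.84566243e-01,  1.75009829e-01, -2.30880916e-04, -9.05675467e-04]), 'contact_force': array([ 0.05037126,  0.20351443, -0.56073847]), 'moment': array([0.05250429, 0.04120816, 0.01009039]), 'opening': 0.9984183363773778}
scene [[495.74008158   0.         251.30836572]
 [  0.         495.74008158 192.62849979]
 [  0.           0.           1.        ]] [ 2.09840947  0.98585454 -0.42951097] [-0.26856394 -0.18870213  1.73514709] dict_keys(['image', 'depth', 'mtx', 'rvec', 'tvec', 'shot'])
cap_a_center [(0.62, array([167.8, 249.5]))]
tray_in [(0.67, array([219.5, 279.5]))]
jack [(0.77, array([31
[... 914 characters left out ...]
y([258.1, 122.1])), (0.46, array([171.7, 166.3]))]
key0_top [(0.9, array([180.3, 249.1])), (0.38, array([109.1, 247. ]))]
tape [(0.97, array([379.5, 193.4])), (0.23, array([257.1, 121.6]))]
cone [(0.67, array([255.1, 259.8]))]
tub [(0.66, array([325.4, 280.8]))]
vblock [(0.65, array([258.8, 121.3]))]
wrist [[297.31863964   0.         260.74074313]
 [  0.         297.31863964 194.29160258]
 [  0.           0.           1.        ]] [-2.39066116  1.66921192  0.22236744] [-0.62554701 -0.03564103  0.38880368] dict_keys(['image', 'depth', 'mtx', 'rvec', 'tvec', 'shot'])
cap_a_center []
tray_in []
jack []
pipe []
pipe_top []
key0_top []
tape []
cone []
tub [(0.55, array([100.2,  21.9]))]
vblock []
```

Run:
```python
import cv2
for n in ["scene","top"]:
    i=cv2.imread(f"pics/a_{n}.png"); cv2.imwrite(f"pics/b_{n}.png",cv2.resize(i,(800,600),interpolation=cv2.INTER_CUBIC))
```

```text
(no output)
```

View pics/b_scene.png

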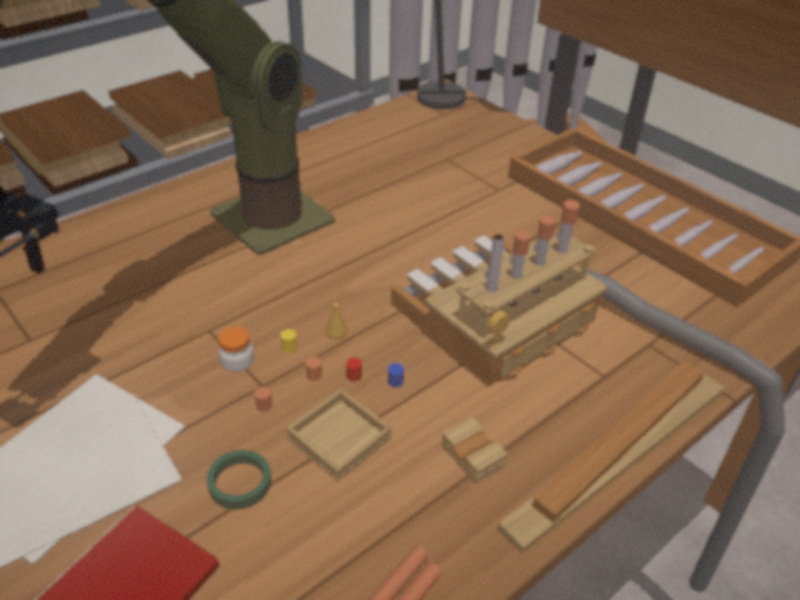

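View pics/b_top.png

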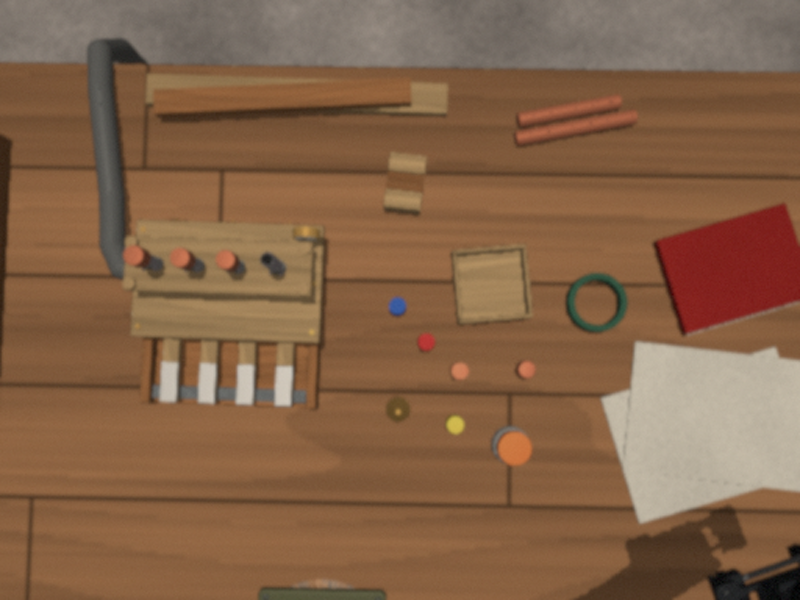

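```bash
cat > h.py <<'E'
import numpy as np, cv2
from scipy.spatial.transform import Rotation as R
def cam(s): return s["mtx"],R.from_rotvec(np.ravel(s["rvec"])).as_matrix(),np.ravel(s["tvec"])
def w2p(s,p):
    return cv2.projectPoints(np.atleast_2d(p).astype(float),s["rvec"],s["tvec"],s["mtx"],None)[0][:,0]
def ray(s,px):
    K,Rm,t=cam(s); d=np.linalg.inv(K)@np.array([px[0],px[1],1.]); return -Rm.T@t, Rm.T@d
def atz(s,px,z):
    o,d=ray(s,px); return o+d*(z-o[2])/d[2]
def cloud(s):
    K,Rm,t=cam(s); v,u=np.mgrid[0:384,0:512]; d=s["depth"]
    c=np.stack([(u-K[0,2])/K[0,0]*d,(v-K[1,2])/K[1,1]*d,d],-1); return (c-t)@Rm
E
python3 - <<'E'
from h import *
s=dict(np.load("a_top.npz"));im=s["image"].astype(int);P=cloud(s)
hsv=cv2.cvtColor(s["image"],cv2.COLOR_RGB2HSV)
def at(u,v): 
    w=P[v-2:v+3,u-2:u+3].reshape(-1,3); return np.median(w,0).round(4)
for n,(u,v) in dict(cA=(294,237),cB=(337,236),blue=(254,196),red=(272,219),yel=(291,272),p1=(145,166),p2=(116,165),p3=(86,164),tray=(314,182),cone=(254,262)).items(): print(n,at(u,v))
# keys white
m=(hsv[...,1]<60)&(hsv[...,2]>140)&(P[...,2]>.04)&(P[...,2]<.075)
m[:, 220:]=0
n,l,st,c=cv2.connectedComponentsWithStats(m.astype(np.uint8))
for i in range(1,n):
    if st[i,4]>60:
        q=P[l==i]; print("key",c[i],st[i],np.median(q,0).round(4),q.min(0).round(3),q.max(0).round(3), "atz61",atz(s,c[i],.061).round(4))
# caps tops: segment by height
for nme,(u,v) in dict(cA=(294,237),cB=(337,236)).items():
    w=np.zeros((384,512),bool); w[v-15:v+16,u-15:u+16]=1
    q=P[w&(P[...,2]>.028)]; print(nme,len(q),q.mean(0),q.min(0),q.max(0))
q=P[(P[...,2]>.2)&(np.indices((384,512))[1]<220)]
print(len(q)); 
k=q[:,1]; 
for lo in np.arange(0.2,0.7,.02):
    z=q[(k>=lo)&(k<lo+.02)]
    if len(z): print(lo.round(2),len(z),z.mean(0).round(4),z[:,2].max().round(4))
E
```

```text
cA [ 0.4563 -0.216   0.0338]
cB [ 0.4606 -0.3229  0.0346]
blue [ 0.5567 -0.1147  0.0344]
red [ 0.5001 -0.1606  0.0344]
yel [ 0.3695 -0.2095  0.0342]
p1 [0.6032 0.1158 0.2384]
p2 [0.6039 0.1752 0.2443]
p3 [0.6041 0.2356 0.2505]
tray [ 0.5971 -0.2679  0.0083]
cone [ 0.3946 -0.1173  0.0561]
key [107.5464684  243.98884758] [102 231  12  27 269] [0.4317 0.2416 0.0617] [0.4   0.228 0.054] [0.463 0.256 0.067] atz61 [0.4317 0.2416 0.061 ]
key [131.9509434  244.67169811] [127 232  11  26 265] [0.4306 0.1816 0.0614] [0.401 0.169 0.053] [0.462 0.195 0.067] atz61 [0.4311 0.1817 0.061 ]
key [156.42181818 245.66909091] [151 233  12  26 275] [0.429  0.1215 0.0614] [0.4   0.108 0.056] [0.461 0.135 0.07 ] atz61 [0.4297 0.1217 0.061 ]
key [180.96678967 246.51660517] [176 234  11  26 271] [0.4278 0.0615 0.0616] [0.398 0.049 0.055] [0.459 0.074 0.067] atz61 [0.4287 0.0616 0.061 ]
cA 103 [ 0.45700019 -0.20864968  0.11713838] [ 0.44376012 -0.22872441  0.02936182] [ 0.4796498  -0.11352341  1.25627592]
cB 107 [ 0.4609199  -0.30846314  0.11446556] [ 0.44570469 -0.33596012  0.02837519] [ 0.4796498  -0.11352341  1.25627592]
995
0.22 149 [0.604  0.2313 0.2411] 0.2566
0.24 57 [0.6048 0.2448 0.2505] 0.2546
```

Run:
```python
import cv2
i=cv2.imread("pics/a_top.png")
cv2.imwrite("pics/c1.png",cv2.resize(i[140:270,70:220],(750,650//1),interpolation=cv2.INTER_CUBIC)[:600])
cv2.imwrite("pics/c2.png",cv2.resize(i[150:290,240:400],(800,600),interpolation=cv2.INTER_CUBIC))
```

```text
(no output)
```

View pics/c1.png

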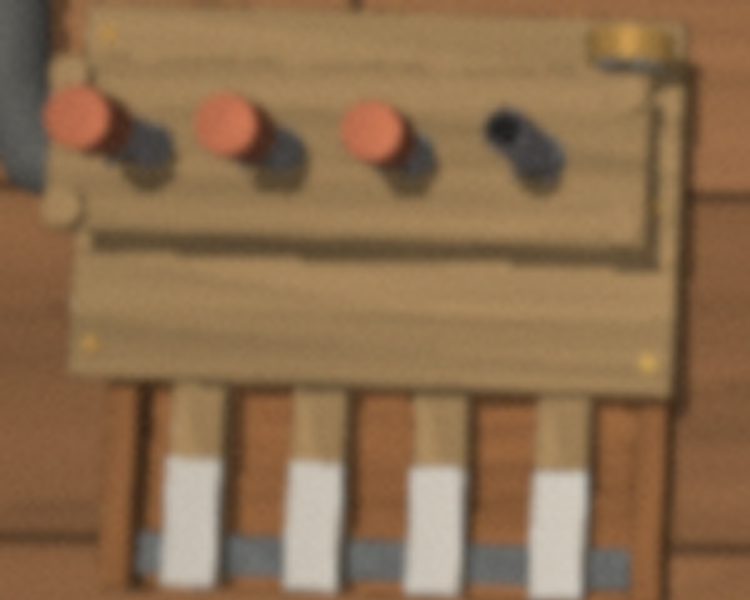

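View pics/c2.png

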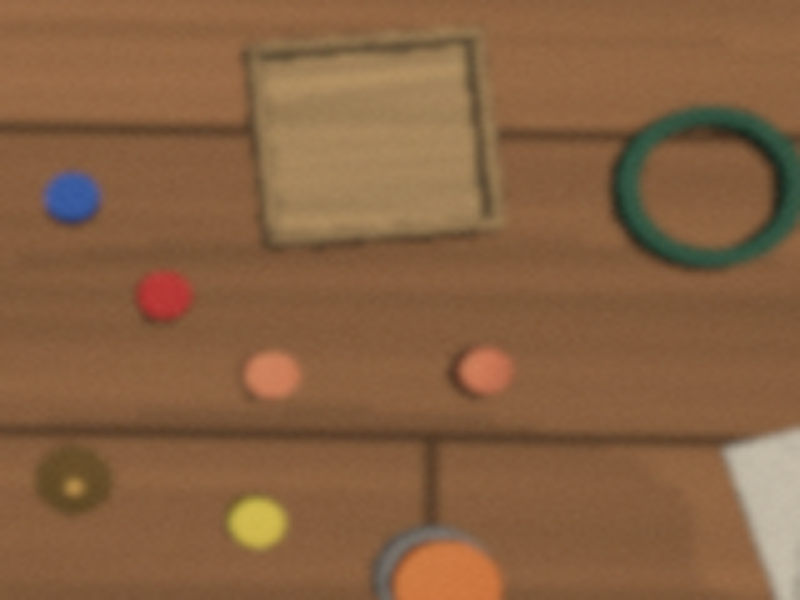

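```bash
cat >> h.py <<'E'
from scipy.optimize import least_squares
def cyl(x,y,z0,z1,r0,r1=None):
    r1=r0 if r1 is None else r1
    a=np.linspace(0,2*np.pi,40)
    f=lambda r,z:np.c_[x+r*np.cos(a),y+r*np.sin(a),0*a+z]
    return np.r_[f(r0,z0),f(r1,z1)]
def cen(s,pts):
    h=cv2.convexHull(w2p(s,pts).astype(np.float32)); m=cv2.moments(h); return np.array([m["m10"]/m["m00"],m["m01"]/m["m00"]]),m["m00"]
def fit(s,c,z0,z1,r,guess):
    return least_squares(lambda p:cen(s,cyl(p[0],p[1],z0,z1,r))[0]-c,guess,diff_step=1e-3).x
E
python3 - <<'E'
from h import *
T=dict(np.load("a_top.npz"));S=dict(np.load("a_scene.npz"))
G=dict(cA=(.456,-.216,0,.034),cB=(.4606,-.323,0,.034),p1=(.603,.118,.2385-.034,.2385),p2=(.604,.177,.2445-.034,.2445),p3=(.605,.237,.2505-.034,.2505),red=(.5,-.16,0,.034))
for nm,s in (("top",T),("scene",S)):
  hsv=cv2.cvtColor(s["image"],cv2.COLOR_RGB2HSV).astype(int)
  for k,(x,y,z0,z1) in G.items():
    c,a=cen(s,cyl(x,y,z0,z1,.014))
    u,v=c.round().astype(int); w=14
    sub=hsv[v-w:v+w+1,u-w:u+w+1]; 
    rgb=s["image"][v-w:v+w+1,u-w:u+w+1].astype(int)
    m=(rgb[...,0]-rgb[...,2]>75)&(rgb[...,0]>150) if k!="red" else (rgb[...,0]-rgb[...,1]>80)
    n,l,st,cc=cv2.connectedComponentsWithStats(m.astype(np.uint8))
    j=1+np.argmax(st[1:,4]) if n>1 else 0
    cc=cc[j]+[u-w,v-w]
    print(nm,k,"pred",c.round(1),round(a),"meas",cc.round(1),st[j,4],"xy",fit(s,cc,z0,z1,.014,[x,y]).round(4))
  # pipe crop
  c=w2p(s,[.6027,.0587,.26])[0]; print(nm,"rim pred",c)
  u,v=c.round().astype(int)
  cv2.imwrite(f"pics/d_{nm}.png",cv2.resize(s["image"][v-20:v+21,u-20:u+21,::-1],None,fx=14,fy=14,interpolation=cv2.INTER_NEAREST)); print(u-20,v-20)
E
```

```text
top cA pred [293.5 237. ] 109 meas [294.3 236.9] 110 xy [ 0.4562 -0.2181]
top cB pred [335.9 235.9] 122 meas [337.1 235.9] 94 xy [ 0.4605 -0.326 ]
top p1 pred [145.5 167.1] 186 meas [143.3 165. ] 135 xy [0.6074 0.1229]
top p2 pred [117.2 165.8] 199 meas [114.1 163.8] 139 xy [0.6082 0.1837]
top p3 pred [ 88.1 164.6] 213 meas [ 84.8 162.6] 125 xy [0.6091 0.2443]
top red pred [271.6 219.1] 102 meas [272.5 218.4] 89 xy [ 0.5018 -0.1623]
top rim pred [170.27775051 165.46885638]
150 145
scene cA pred [200.3 235.8] 149 meas [200.2 236.5] 608 xy [ 0.4578 -0.2178]
scene cB pred [168.1 255.3] 163 meas [167.7 256.4] 506 xy [ 0.4632 -0.3259]
scene p1 pred [332.8 154.9] 166 meas [330.5 146.8] 284 xy [0.5739 0.1404]
scene p2 pred [348.4 145.1] 161 meas [343.2 139. ] 347 xy [0.5761 0.1875]
scene p3 pred [363.6 135.5] 156 meas [352.7 136.7] 85 xy [0.5903 0.2091]
scene red pred [226.4 235.5] 148 meas [226.2 232.6] 64 xy [ 0.4908 -0.1536]
scene rim pred [318.55255876 151.26791323]
299 131
```

View pics/d_top.png

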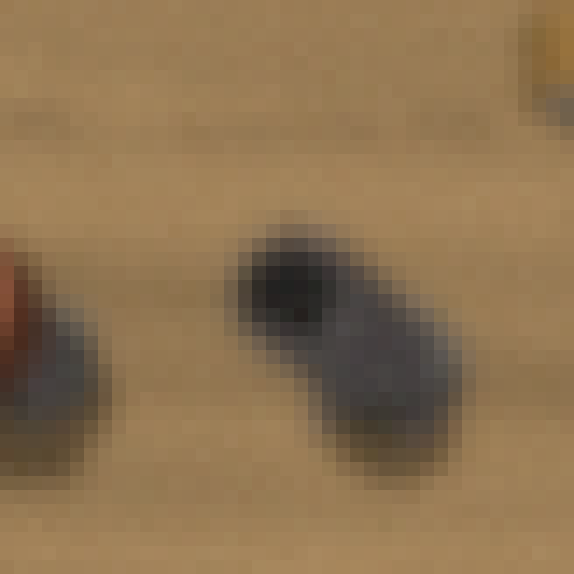

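View pics/d_scene.png

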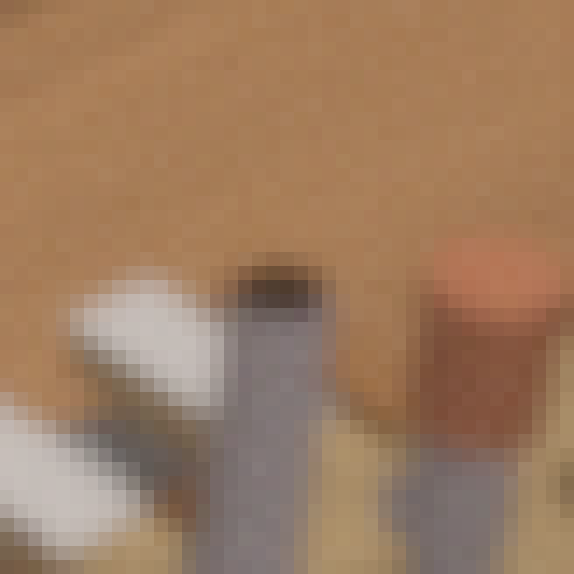

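Run:
```python
from h import *
T=dict(np.load("a_top.npz"));S=dict(np.load("a_scene.npz"))
for p,z in (((143.3,165),.2385),((114.1,163.8),.2445),((84.8,162.6),.2505),((170.2,164.9),.26),((294.3,236.9),.034),((337.1,235.9),.034)): print(atz(T,p,z).round(4))
print(atz(S,(318.5,151.1),.26))
s=S; n="x"
for k,(x,y) in dict(cA=(.4562,-.2181),cB=(.4605,-.326)).items():
    print(k,w2p(S,[[x,y,.034],[x,y,0]]))
    for nm,q in (("S",S),("T",T)):
        u,v=w2p(q,[x,y,.017])[0].round().astype(int)
        cv2.imwrite(f"pics/e_{k}{nm}.png",cv2.resize(q["image"][v-15:v+16,u-15:u+16,::-1],None,fx=12,fy=12,interpolation=cv2.INTER_NEAREST));print(nm,u-15,v-15)
h=[cv2.hconcat([cv2.imread(f"pics/e_{k}{n}.png") for n in "ST"]) for k in("cA","cB")]
cv2.imwrite("pics/e.png",cv2.resize(cv2.vconcat(h),(600,600)))
```

```text
[0.6054 0.1192 0.2385]
[0.6062 0.1792 0.2445]
[0.607  0.2387 0.2505]
[0.6039 0.0589 0.26  ]
[ 0.4565 -0.2168  0.034 ]
[ 0.4609 -0.3233  0.034 ]
[0.60211295 0.05911829 0.26      ]
cA [[199.45217574 231.81525272]
 [200.06883927 240.53962079]]
S 185 221
T 279 222
cB [[166.49645593 251.39099748]
 [167.69724339 260.15862951]]
S 152 241
T 322 221
```

View pics/e.png

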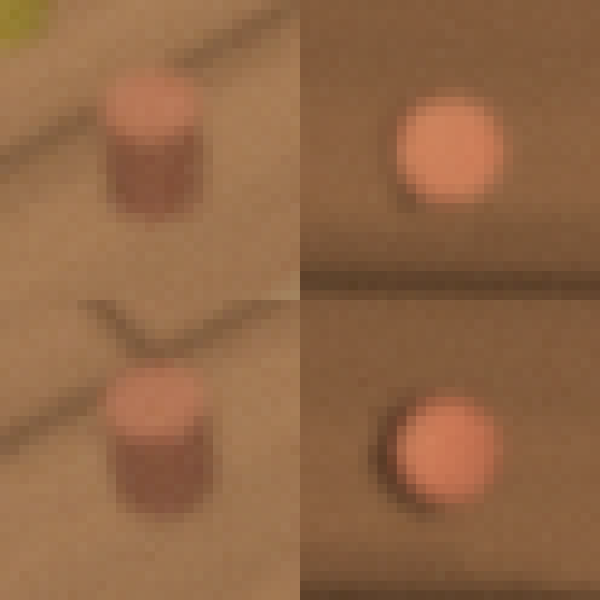

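```bash
cat >> h.py <<'E'
R0=np.array([[0,1,0],[1,0,0],[0,0,-1.]])
RZ=lambda a:R.from_euler("z",a,degrees=True).as_matrix()
R0=RZ(-1)@R0
def go(r,p,Rt=R0):
    s=r.get_state(); Rc=R.from_quat(s["eef_rot"]).as_matrix()
    d=Rc.T@(np.array(p)-s["tool_pos"]); w=R.from_matrix(Rc.T@Rt).as_rotvec(degrees=True)
    print("t",round(s["clock"],2),"pos",s["tool_pos"].round(4),"F",s["contact_force"].round(2),"open",round(s["opening"],3))
    print("shift",d.round(4),"turn",w.round(2))
E
python3 -c "
from h import *
from plant import r
go(r,[.4565,-.217,.15])"
```

```text
t 1.65 pos [ 0.2154 -0.5867  0.2429] F [-0.32  0.29  0.13] open 1.0
shift [ 0.3537 -0.264   0.0929] turn [  0.     0.   -68.84]
```

Call:
send_rows(
  moves=[0.03, -0.022, 0.005, 0, 0, -6, 0.06, -0.044, 0.01, 0, 0, -12, 0.09, -0.066, 0.02, 0, 0, -18, 0.12, -0.088, 0.03, 0, 0, -24, 0.15, -0.11, 0.04, 0, 0, -30],
  claw=-0.3,
  grip_force=12,
)

```text
clock: 2.07
tool_pos: [0.3191, -0.4305, 0.2029]
eef_rot: [0.905, 0.426, 0.0, 0.001]
contact_force: [0.7, -0.5, -0.5]
opening: 0.659
```

```bash
python3 -c "
from h import *
from plant import r
go(r,[.4565,-.217,.15])"
```

```text
t 2.07 pos [ 0.3191 -0.4305  0.2029] F [ 0.72 -0.54 -0.55] open 0.659
shift [ 0.2521 -0.0302  0.0529] turn [ 6.000e-02  2.000e-02 -3.858e+01]
```

Call:
send_rows(
  moves=[0.036, -0.004, 0.008, 0, 0, -6.5, 0.072, -0.008, 0.016, 0, 0, -13, 0.108, -0.013, 0.024, 0, 0, -19.5, 0.144, -0.017, 0.032, 0, 0, -26, 0.18, -0.021, 0.04, 0, 0, -32],
)

```text
clock: 2.48
tool_pos: [0.4185, -0.2771, 0.1627]
eef_rot: [0.751, 0.661, 0.0, 0.001]
contact_force: [0.4, -0.2, -0.2]
opening: 0.652
```

```bash
python3 -c "
from h import *
from plant import r,imaging
go(r,[.4565,-.217,.12])
s=imaging.snapshot('wrist');cv2.imwrite('pics/w1.png',cv2.resize(s['image'][:,:,::-1],(800,600)))"
```

```text
t 2.48 pos [ 0.4185 -0.2771  0.1627] F [ 0.44 -0.19 -0.17] open 0.652
shift [0.0644 0.03   0.0427] turn [ 0.09  0.05 -6.28]
```

View pics/w1.png

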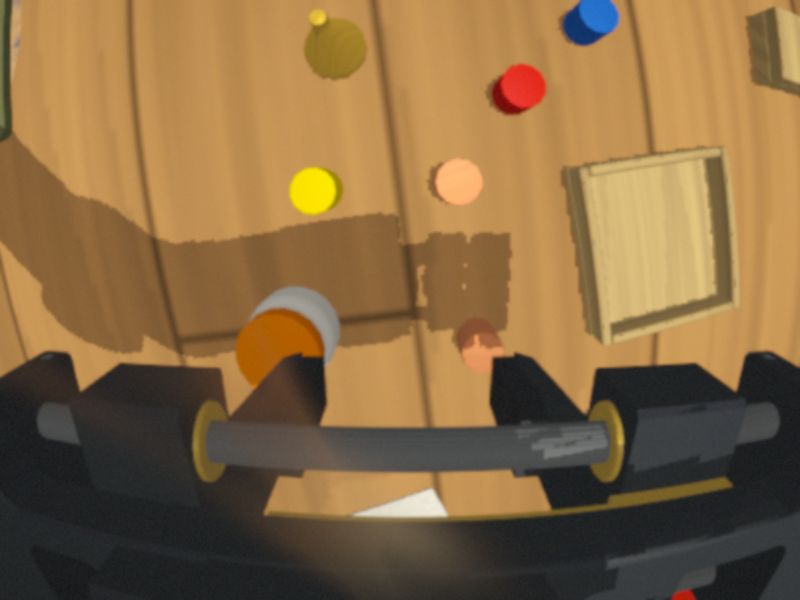

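The wrist view (800x600 picture) shows copper cap A at (458,182) and copper cap B at (480,345). Look-alikes are yellow (314,190), red (520,88) and blue (592,18), and the three pipe caps are up on the jack. I choose copper cap A and go above it.

Call:
send_rows(
  moves=[0.02, 0.01, 0.01, 0, 0, -3, 0.04, 0.02, 0.02, 0, 0, -6, 0.0645, 0.03, 0.03, 0, 0, -6.3, 0.0645, 0.03, 0.043, 0, 0, -6.3, 0.0645, 0.03, 0.043, 0, 0, -6.3],
)

```text
clock: 2.95
tool_pos: [0.4612, -0.2057, 0.1183]
eef_rot: [0.706, 0.708, 0.004, -0.001]
contact_force: [-0.6, -0.7, 0.1]
opening: 0.65
```

```bash
cat > wfit.py <<'E'
from h import *
def fray(s,px):
    K=s["mtx"]; Rm=R.from_rotvec(np.ravel(s["rvec"])).as_matrix(); t=np.ravel(s["tvec"])
    d=np.array([px[0]-K[0,2],px[1]-K[1,2]]); rr=np.hypot(*d); th=rr/K[0,0]
    v=np.r_[d/rr*np.sin(th),np.cos(th)]; return -Rm.T@t,Rm.T@v
def fatz(s,px,z):
    o,d=fray(s,px); return o+d*(z-o[2])/d[2]
E
python3 -c "
from wfit import *
from plant import r,imaging
go(r,[.4565,-.217,.03])
s=imaging.snapshot('wrist');cv2.imwrite('pics/w2.png',cv2.resize(s['image'][:,:,::-1],(800,600)))
for d in imaging.pinpoint('cap_a_center',s): 
  px=np.array(d['point'])*[512,384]; print(d['score'],px,fatz(s,px,.017))
for d in imaging.silhouettes('cap_a_center',s):
  b=np.array(d['box'])*[512,384,512,384]; print(d['score'],b)
"
```

```text
t 2.95 pos [ 0.4612 -0.2057  0.1183] F [-0.64 -0.7   0.05] open 0.65
shift [-0.0119 -0.0051  0.0882] turn [ 0.23 -0.42  1.12]
0.61 [257.1776 305.7024] [ 0.45877143 -0.31848503  0.017     ]
0.69 [259.328  315.9936  29.4912  27.8016]
```

View pics/w2.png

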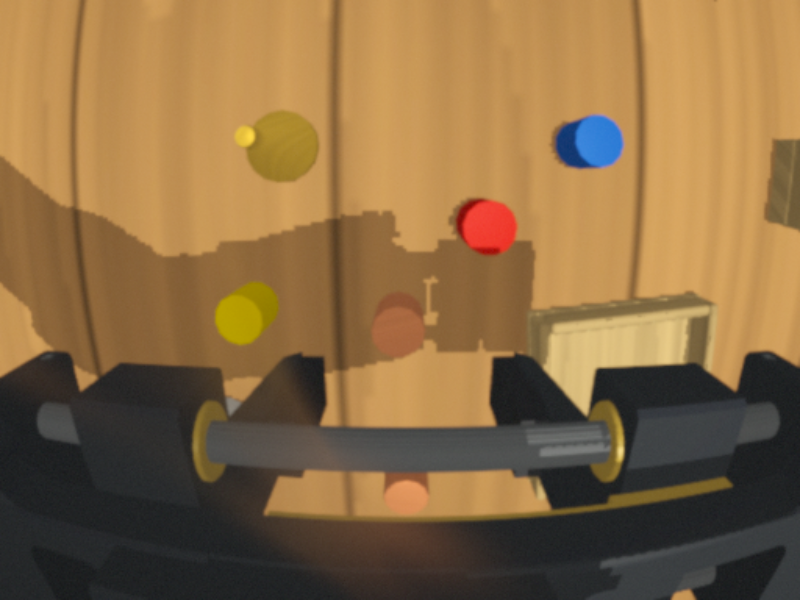

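```bash
python3 -c "
from wfit import *
from plant import r,imaging
s=imaging.snapshot('wrist')
print(fatz(s,(398*.64-.2,326*.64-.2),.034),fatz(s,(405*.64-.2,496*.64-.2),.034))
go(r,[.4565,-.217,.06])
"
```

```text
[ 0.45653526 -0.21514315  0.034     ] [ 0.45955692 -0.32476209  0.034     ]
t 3.15 pos [ 0.4607 -0.209   0.1202] F [-0.5  -0.21  0.58] open 0.646
shift [-0.0083 -0.0046  0.0601] turn [ 0.36 -0.27  0.81]
```

Call:
send_rows(
  moves=[-0.008, -0.0045, 0.01, 0, 0, 0.8, -0.008, -0.0045, 0.02, 0, 0, 0.8, -0.008, -0.0045, 0.035, 0, 0, 0.8, -0.008, -0.0045, 0.05, 0, 0, 0.8, -0.008, -0.0045, 0.06, 0, 0, 0.8],
)

```text
clock: 3.57
tool_pos: [0.4563, -0.2181, 0.0599]
eef_rot: [0.714, 0.7, 0.004, 0.001]
contact_force: [0.3, -0.0, 0.3]
opening: 0.653
```

```bash
python3 -c "
from wfit import *
from plant import r,imaging
go(r,[.4565,-.2165,.03])
"
```

```text
t 3.57 pos [ 0.4563 -0.2181  0.0599] F [ 0.3  -0.02  0.3 ] open 0.653
shift [0.0015 0.     0.0299] turn [ 0.38 -0.23 -0.13]
```

Call:
send_rows(
  moves=[0.0015, 0, 0.01, 0.4, -0.2, 0, 0.0015, 0, 0.018, 0.4, -0.2, 0, 0.0015, 0, 0.026, 0.4, -0.2, 0, 0.0015, 0, 0.03, 0.4, -0.2, 0, 0.0015, 0, 0.03, 0.4, -0.2, 0],
)

```text
clock: 3.98
tool_pos: [0.4562, -0.2164, 0.0293]
eef_rot: [0.714, 0.7, -0.0, -0.001]
contact_force: [0.5, -0.3, -0.3]
opening: 0.655
```

Call:
send_rows(
  moves=[0, 0, 0, 0, 0, 0, 0, 0, 0, 0, 0, 0, 0, 0, 0, 0, 0, 0, 0, 0, 0, 0, 0, 0, 0, 0, 0, 0, 0, 0],
  claw=0.8,
  grip_force=12,
)

```text
clock: 4.4
tool_pos: [0.4564, -0.2165, 0.0296]
eef_rot: [0.714, 0.7, -0.0, -0.0]
contact_force: [0.0, -0.5, 1.1]
opening: 0.311
```

```bash
python3 -c "
from wfit import *
from plant import r,imaging
go(r,[.4565,-.2165,.03])
"
```

```text
t 4.4 pos [ 0.4564 -0.2165  0.0296] F [ 0.01 -0.54  1.1 ] open 0.311
shift [ 0.      0.0001 -0.0004] turn [-0.04 -0.03 -0.14]
```

Call:
send_rows(
  moves=[0, 0, -0.02, 0, 0, 0, 0, 0, -0.055, 0, 0, 0, 0.005, 0.003, -0.095, 0, 0, 0, 0.02, 0.01, -0.13, 0, 0, 0, 0.04, 0.02, -0.165, 0, 0, 0],
)

```text
clock: 4.82
tool_pos: [0.4759, -0.1784, 0.1964]
eef_rot: [0.715, 0.699, -0.001, -0.001]
contact_force: [0.9, 0.1, 0.1]
opening: 0.309
```

```bash
python3 -c "
from wfit import *
from plant import r,imaging
go(r,[.603,.059,.325])
"
```

```text
t 4.82 pos [ 0.4759 -0.1784  0.1964] F [0.86 0.05 0.15] open 0.309
shift [ 0.2403  0.1211 -0.129 ] turn [-0.12  0.03 -0.36]
```

Call:
send_rows(
  moves=[0.028, 0.014, -0.02, 0, 0, 0, 0.058, 0.029, -0.045, 0, 0, 0, 0.088, 0.044, -0.07, 0, 0, 0, 0.118, 0.059, -0.095, 0, 0, 0, 0.148, 0.074, -0.12, 0, 0, 0],
)

```text
clock: 5.23
tool_pos: [0.5533, -0.0313, 0.3173]
eef_rot: [0.715, 0.699, -0.001, -0.001]
contact_force: [0.6, -0.2, -0.9]
opening: 0.315
```

```bash
python3 -c "
from wfit import *
from plant import r,imaging
go(r,[.603,.059,.32])
"
```

```text
t 5.23 pos [ 0.5533 -0.0313  0.3173] F [ 0.63 -0.15 -0.92] open 0.315
shift [ 0.0914  0.0475 -0.0028] turn [-0.13  0.04 -0.36]
```

Call:
send_rows(
  moves=[0.03, 0.016, -0.003, 0, 0, 0, 0.058, 0.03, -0.003, 0, 0, 0, 0.078, 0.04, -0.003, 0, 0, 0, 0.088, 0.0455, -0.003, 0, 0, -0.3, 0.0914, 0.0475, -0.003, 0, 0, -0.3],
)

```text
clock: 5.65
tool_pos: [0.603, 0.0611, 0.3199]
eef_rot: [0.712, 0.702, -0.001, -0.001]
contact_force: [-0.7, -1.0, -0.7]
opening: 0.31
```

```bash
python3 -c "
from wfit import *
from plant import r,imaging
for n in ['scene','top','wrist']:
  s=imaging.snapshot(n)
  i=s['image'][:,:,::-1]
  if n=='scene': i=i[90:240,230:430]
  if n=='top': i=i[90:240,80:280]
  cv2.imwrite('pics/f_%s.png'%n,cv2.resize(i,(800,600),interpolation=cv2.INTER_CUBIC))
go(r,[.603,.059,.3])
"
```

```text
t 5.8 pos [0.6024 0.0571 0.3197] F [-0.12 -1.13  0.23] open 0.308
shift [0.002  0.0006 0.0197] turn [-0.2   0.14 -0.15]
```

View pics/f_scene.png

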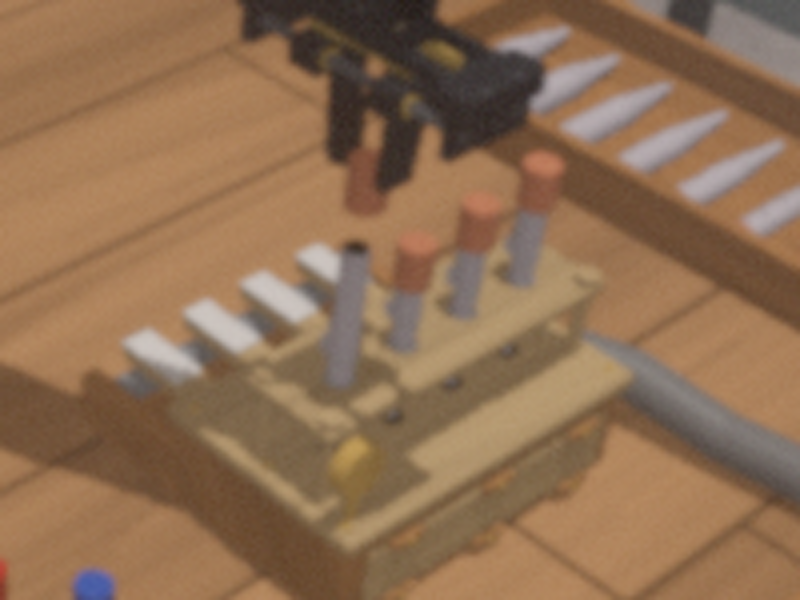

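View pics/f_wrist.png

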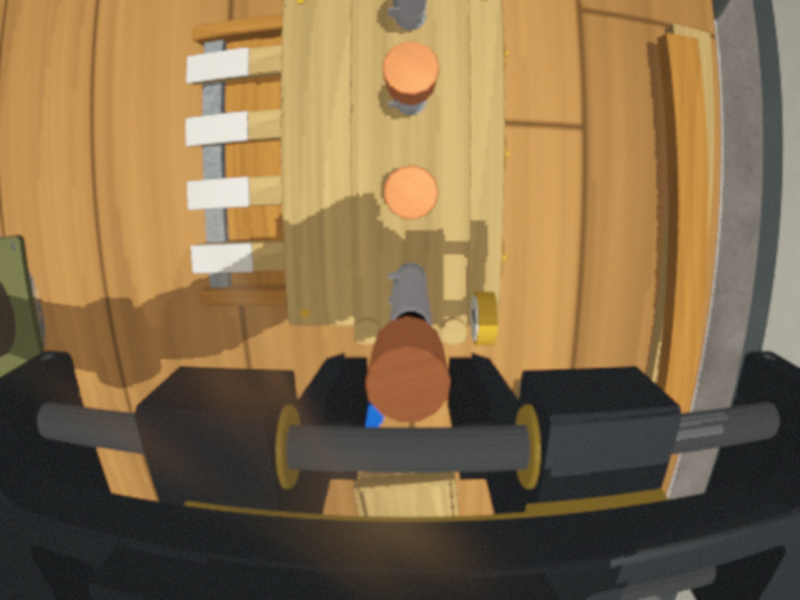

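```bash
python3 -c "
from wfit import *
from plant import r,imaging
S=dict(np.load('a_scene.npz'))
p=w2p(S,[[.6024,.0571,.290],[.6024,.0571,.3235],[.603,.059,.26],[.603,.059,.18]])
print((p-[230,90]+.5)*4)
s=imaging.snapshot('scene')
cv2.imwrite('pics/g.png',cv2.resize(s['image'][110:170,290:370,::-1],(800,600),interpolation=cv2.INTER_NEAREST))
i=s['image'].copy();
go(r,[.603,.059,.3])
s=imaging.snapshot('wrist');K=s['mtx']
Rm=R.from_rotvec(np.ravel(s['rvec'])).as_matrix();t=np.ravel(s['tvec'])
for P in ([.6035,.1195,.2385],[.603,.059,.26],[.603,.057,.324]):
  c=Rm@P+t; th=np.arctan2(np.hypot(c[0],c[1]),c[2]); px=K[:2,2]+c[:2]/np.hypot(c[0],c[1])*th*K[0,0]; print('w',(px+.5)*800/512)
print(fatz(s,(411*.64-.5,192*.64-.5),.2385))
"
```

```text
[[359.21924881 208.4935331 ]
 [365.13447801 163.11228624]
 [356.88544749 247.11505808]
 [343.87378961 346.11034201]]
t 5.85 pos [0.6024 0.0566 0.3198] F [-0.6   0.36  0.02] open 0.315
shift [0.0024 0.0006 0.0198] turn [-0.19  0.15 -0.2 ]
w [407.28383815 188.92468397]
w [408.77741862 324.57732304]
w [408.48091485 390.22876113]
[0.60523458 0.11798772 0.2385    ]
```

View pics/g.png

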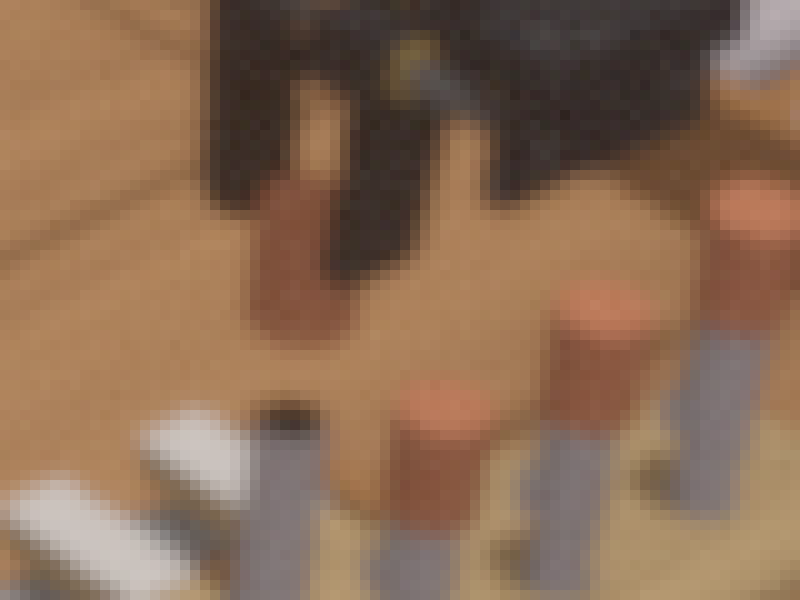

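Call:
send_rows(
  moves=[0.0024, 0.0016, 0.005, -0.2, 0, -0.2, 0.0024, 0.0016, 0.012, -0.2, 0, -0.2, 0.0024, 0.0016, 0.02, -0.2, 0, -0.2, 0.0024, 0.0016, 0.026, -0.2, 0, -0.2, 0.0024, 0.0016, 0.026, -0.2, 0, -0.2],
)

```text
clock: 6.32
tool_pos: [0.6029, 0.0583, 0.2919]
eef_rot: [0.713, 0.701, -0.002, 0.0]
contact_force: [0.5, -0.6, -0.8]
opening: 0.311
```

```bash
python3 -c "
from wfit import *
from plant import r,imaging
go(r,[.604,.059,.28])
"
```

```text
t 6.32 pos [0.6029 0.0583 0.2919] F [ 0.46 -0.56 -0.8 ] open 0.311
shift [0.0008 0.0011 0.0119] turn [-0.19  0.2  -0.02]
```

Call:
send_rows(
  moves=[0.0008, 0.001, 0.001, 0, 0, 0, 0.0008, 0.001, 0.002, 0, 0, 0, 0.0008, 0.001, 0.003, 0, 0, 0, 0.0008, 0.001, 0.004, 0, 0, 0, 0.0008, 0.001, 0.005, 0, 0, 0],
)

```text
clock: 6.73
tool_pos: [0.604, 0.0592, 0.287]
eef_rot: [0.713, 0.701, -0.002, 0.0]
contact_force: [0.0, -0.3, -1.0]
opening: 0.31
```

```bash
python3 -c "
from wfit import *
from plant import r,imaging
go(r,[.604,.059,.28])
"
```

```text
t 6.73 pos [0.604  0.0592 0.287 ] F [ 0.   -0.25 -0.96] open 0.31
shift [-0.0001 -0.      0.007 ] turn [-0.16  0.19 -0.01]
```

Call:
send_rows(
  moves=[0, 0, 0.001, 0, 0, 0, 0, 0, 0.002, 0, 0, 0, 0, 0, 0.0035, 0, 0, 0, 0, 0, 0.005, 0, 0, 0, 0, 0, 0.006, 0, 0, 0],
)

```text
clock: 7.15
tool_pos: [0.604, 0.0591, 0.2808]
eef_rot: [0.713, 0.701, -0.002, 0.0]
contact_force: [0.4, -0.1, -1.0]
opening: 0.314
```

```bash
python3 -c "
from wfit import *
from plant import r,imaging
go(r,[.604,.059,.257])
s=imaging.snapshot('scene')
cv2.imwrite('pics/g2.png',cv2.resize(s['image'][110:170,290:370,::-1],(800,600),interpolation=cv2.INTER_CUBIC))
"
```

```text
t 7.15 pos [0.604  0.0591 0.2808] F [ 0.41 -0.06 -0.97] open 0.314
shift [0.     0.0001 0.0238] turn [-0.17  0.19 -0.02]
```

View pics/g2.png

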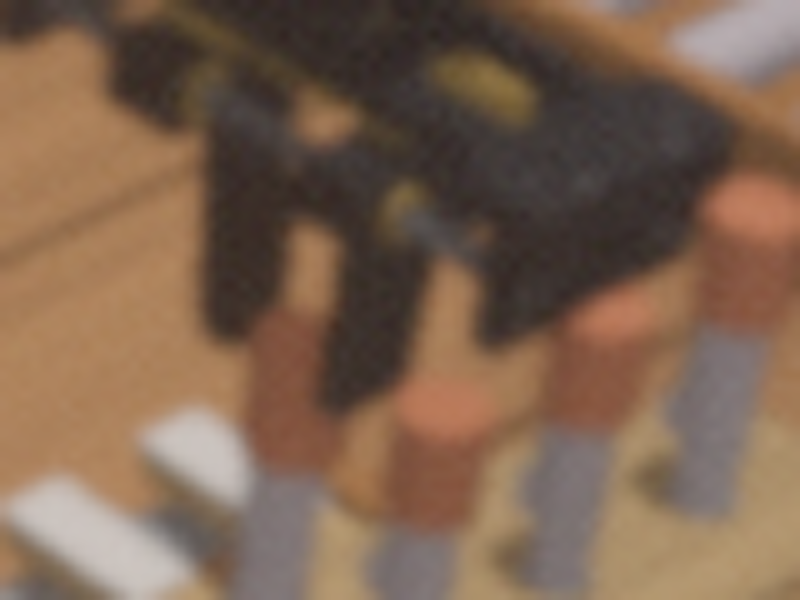

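Call:
send_rows(
  moves=[0, 0, 0.003, 0, 0, 0, 0, 0, 0.007, 0, 0, 0, 0, 0, 0.011, 0, 0, 0, 0, 0, 0.015, 0, 0, 0, 0, 0, 0.018, 0, 0, 0],
)

```text
clock: 7.62
tool_pos: [0.6036, 0.0589, 0.2619]
eef_rot: [0.713, 0.701, -0.003, -0.0]
contact_force: [0.5, 0.2, -0.6]
opening: 0.309
```

Call:
send_rows(
  moves=[0, 0, 0.001, 0, 0, 0, 0, 0, 0.002, 0, 0, 0, 0, 0, 0.003, 0, 0, 0, 0, 0, 0.004, 0, 0, 0, 0, 0, 0.005, 0, 0, 0],
)

```text
clock: 8.03
tool_pos: [0.6037, 0.059, 0.2584]
eef_rot: [0.713, 0.701, -0.002, 0.0]
contact_force: [-4.8, -1.4, 14.1]
opening: 0.311
```

Home at the predicted height, with 14 N of contact. Releasing.

Call:
send_rows(
  moves=[0, 0, -0.0005, 0, 0, 0, 0, 0, -0.0005, 0, 0, 0, 0, 0, -0.0005, 0, 0, 0, 0, 0, -0.0005, 0, 0, 0, 0, 0, -0.0005, 0, 0, 0],
  claw=-0.3,
)

```text
clock: 8.45
tool_pos: [0.6036, 0.0589, 0.2587]
eef_rot: [0.713, 0.701, -0.003, 0.0]
contact_force: [0.7, -0.6, 0.1]
opening: 0.646
```

Call:
send_rows(
  moves=[0, 0, -0.01, 0, 0, 0, 0, 0, -0.03, 0, 0, 0, 0, 0, -0.055, 0, 0, 0, 0, 0, -0.08, 0, 0, 0, 0, 0, -0.1, 0, 0, 0],
)

```text
clock: 8.87
tool_pos: [0.6043, 0.0596, 0.3613]
eef_rot: [0.713, 0.701, -0.002, 0.001]
contact_force: [0.0, -0.2, -0.4]
opening: 0.651
```

```bash
python3 -c "
from wfit import *
from plant import r,imaging
go(r,[.461,-.3235,.15])
s=imaging.snapshot('scene')
cv2.imwrite('pics/g3.png',cv2.resize(s['image'][110:170,290:370,::-1],(800,600),interpolation=cv2.INTER_CUBIC))
"
```

```text
t 8.87 pos [0.6043 0.0596 0.3613] F [ 0.04 -0.18 -0.45] open 0.651
shift [-0.385  -0.1362  0.2127] turn [-0.08  0.18 -0.02]
```

View pics/g3.png

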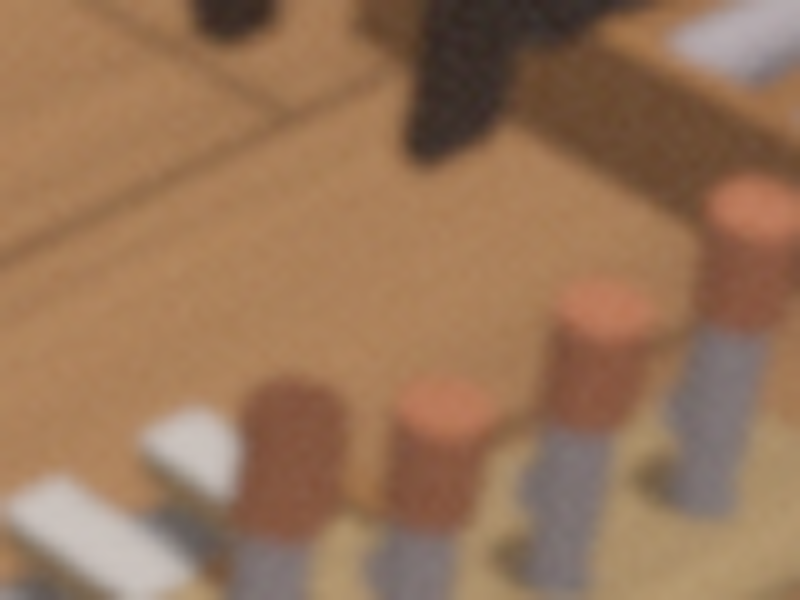

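The cap sits on the pipe in the scene picture, centred at about (292,460). Cap A fits, so cap B is the tight one and goes in the tray.

Call:
send_rows(
  moves=[-0.03, -0.011, 0, 0, 0, 0, -0.065, -0.023, 0.01, 0, 0, 0, -0.1, -0.035, 0.025, 0, 0, 0, -0.135, -0.048, 0.045, 0, 0, 0, -0.17, -0.06, 0.065, 0, 0, 0],
)

```text
clock: 9.33
tool_pos: [0.5433, -0.1091, 0.301]
eef_rot: [0.713, 0.701, 0.002, 0.003]
contact_force: [0.9, -0.9, -0.8]
opening: 0.647
```

Call:
send_rows(
  moves=[-0.035, -0.012, 0.02, 0, 0, 0, -0.07, -0.024, 0.04, 0, 0, 0, -0.105, -0.036, 0.06, 0, 0, 0, -0.135, -0.048, 0.08, 0, 0, 0, -0.16, -0.056, 0.1, 0, 0, 0],
)

```text
clock: 9.75
tool_pos: [0.4834, -0.2717, 0.2002]
eef_rot: [0.714, 0.7, 0.001, 0.004]
contact_force: [0.0, -0.7, -0.5]
opening: 0.647
```

```bash
python3 -c "
from wfit import *
from plant import r,imaging
go(r,[.461,-.3235,.09])
"
```

```text
t 9.75 pos [ 0.4834 -0.2717  0.2002] F [ 0.05 -0.74 -0.48] open 0.647
shift [-0.0519 -0.022   0.1103] turn [ 0.39  0.2  -0.19]
```

Call:
send_rows(
  moves=[-0.02, -0.008, 0.02, 0, 0, 0, -0.036, -0.015, 0.045, 0, 0, 0, -0.046, -0.02, 0.075, 0, 0, 0, -0.051, -0.022, 0.1, 0.3, 0.2, 0, -0.052, -0.022, 0.11, 0.3, 0.2, 0],
)

```text
clock: 10.17
tool_pos: [0.4588, -0.3249, 0.0875]
eef_rot: [0.715, 0.699, -0.001, -0.001]
contact_force: [0.3, 0.0, -0.4]
opening: 0.65
```

```bash
python3 -c "
from wfit import *
from plant import r,imaging
s=imaging.snapshot('wrist');cv2.imwrite('pics/w3.png',cv2.resize(s['image'][:,:,::-1],(800,600)))
go(r,[.461,-.3235,.03])
"
```

```text
t 10.22 pos [ 0.4593 -0.3238  0.0872] F [-0.54 -0.41 -0.58] open 0.65
shift [0.0002 0.0018 0.0572] turn [-0.16 -0.11 -0.27]
```

View pics/w3.png

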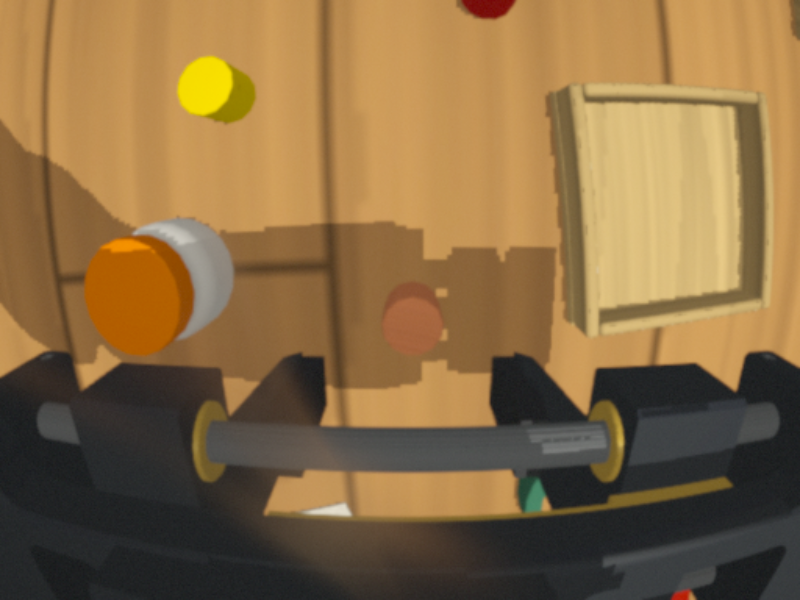

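Call:
send_rows(
  moves=[0, 0.0018, 0.012, 0, 0, 0, 0, 0.0018, 0.026, 0, 0, 0, 0, 0.0018, 0.04, 0, 0, 0, 0, 0.0018, 0.052, 0, 0, 0, 0, 0.0018, 0.057, 0, 0, 0],
)

```text
clock: 10.63
tool_pos: [0.4616, -0.3229, 0.0296]
eef_rot: [0.714, 0.7, -0.0, -0.002]
contact_force: [0.5, -0.9, 0.1]
opening: 0.649
```

Call:
send_rows(
  moves=[0, 0, 0, 0, 0, 0, 0, 0, 0, 0, 0, 0, 0, 0, 0, 0, 0, 0, 0, 0, 0, 0, 0, 0, 0, 0, 0, 0, 0, 0],
  claw=0.8,
)

```text
clock: 11.05
tool_pos: [0.4619, -0.3232, 0.0302]
eef_rot: [0.715, 0.7, 0.0, -0.001]
contact_force: [-0.4, 0.2, -0.2]
opening: 0.306
```

```bash
python3 -c "
from wfit import *
from plant import r,imaging
T=dict(np.load('a_top.npz')); P=cloud(T)
v,u=np.mgrid[0:384,0:512]
m=(P[...,2]>.02)&(P[...,2]<.04)&(u>285)&(u<345)&(v>150)&(v<212)
q=P[m];print('tray',q.min(0),q.max(0),np.percentile(q,[2,98],axis=0))
go(r,[.597,-.268,.15])
"
```

```text
tray [ 0.53130028 -0.33125266  0.02014195] [ 0.66196595 -0.20160542  0.03703967] [[ 0.53389655 -0.32815705  0.02130784]
 [ 0.65869486 -0.20400335  0.03511562]]
t 11.05 pos [ 0.4619 -0.3232  0.0302] F [-0.38  0.17 -0.15] open 0.306
shift [ 0.0582  0.1337 -0.1199] turn [-0.1 -0.1 -0.2]
```

Call:
send_rows(
  moves=[0, 0, -0.02, 0, 0, 0, 0, 0, -0.05, 0, 0, 0, 0.005, 0.015, -0.075, 0, 0, 0, 0.017, 0.04, -0.085, 0, 0, 0, 0.032, 0.072, -0.085, 0, 0, 0],
)

```text
clock: 11.47
tool_pos: [0.5346, -0.2956, 0.1185]
eef_rot: [0.716, 0.698, -0.0, 0.001]
contact_force: [-0.1, 0.6, -1.2]
opening: 0.305
```

Call:
send_rows(
  moves=[0.013, 0.03, 0, 0, 0, 0, 0.02, 0.047, 0, 0, 0, 0, 0.024, 0.057, 0, 0, 0, 0, 0.026, 0.062, 0.003, 0, 0, 0, 0.026, 0.062, 0.01, 0, 0, 0],
)

```text
clock: 11.88
tool_pos: [0.5989, -0.2706, 0.1091]
eef_rot: [0.716, 0.698, 0.001, 0.002]
contact_force: [-0.3, -0.5, 0.3]
opening: 0.304
```

```bash
python3 -c "
from wfit import *
from plant import r,imaging
go(r,[.597,-.267,.038])
s=imaging.snapshot('scene')
cv2.imwrite('pics/g4.png',cv2.resize(s['image'][190:310,150:310,::-1],(800,600),interpolation=cv2.INTER_CUBIC))
"
```

```text
t 11.88 pos [ 0.5989 -0.2706  0.1091] F [-0.29 -0.48  0.27] open 0.304
shift [ 0.0037 -0.0022  0.071 ] turn [ 0.19  0.11 -0.42]
```

View pics/g4.png

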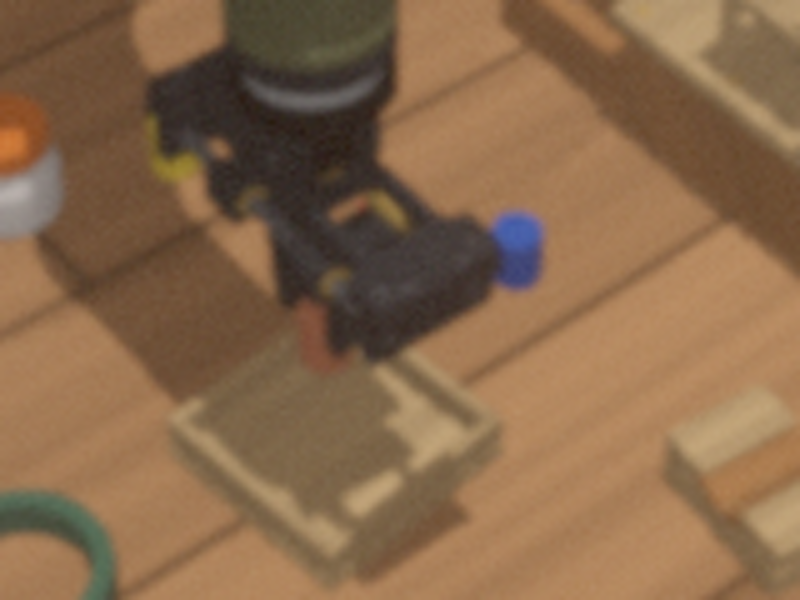

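Call:
send_rows(
  moves=[0.0037, -0.002, 0.015, 0, 0, 0, 0.0037, -0.002, 0.032, 0, 0, 0, 0.0037, -0.002, 0.05, 0, 0, 0, 0.0037, -0.002, 0.062, 0, 0, 0, 0.0037, -0.002, 0.068, 0, 0, 0],
)

```text
clock: 12.35
tool_pos: [0.5913, -0.2683, 0.0367]
eef_rot: [0.717, 0.698, -0.003, -0.002]
contact_force: [-9.0, -0.7, 18.4]
opening: 0.303
```

Call:
send_rows(
  moves=[0, 0, 0.001, 0, 0, 0, 0, 0, 0.002, 0, 0, 0, 0, 0, 0.003, 0, 0, 0, 0, 0, 0.0035, 0, 0, 0, 0, 0, 0.004, 0, 0, 0],
)

```text
clock: 12.77
tool_pos: [0.5904, -0.2685, 0.0354]
eef_rot: [0.717, 0.697, -0.004, -0.002]
contact_force: [-7.8, 2.2, 18.1]
opening: 0.307
```

Call:
send_rows(
  moves=[0, 0, -0.002, 0, 0, 0, 0, 0, -0.002, 0, 0, 0, 0, 0, -0.002, 0, 0, 0, 0, 0, -0.002, 0, 0, 0, 0, 0, -0.002, 0, 0, 0],
)

```text
clock: 13.18
tool_pos: [0.5901, -0.2687, 0.037]
eef_rot: [0.717, 0.697, -0.004, -0.002]
contact_force: [0.6, -0.1, 0.0]
opening: 0.307
```

```bash
python3 -c "
from wfit import *
from plant import r,imaging
go(r,[.597,-.267,.038])
s=imaging.snapshot('wrist')
cv2.imwrite('pics/w4.png',cv2.resize(s['image'][:,:,::-1],(800,600),interpolation=cv2.INTER_CUBIC))
s=imaging.snapshot('scene')
cv2.imwrite('pics/g5.png',cv2.resize(s['image'][190:310,150:310,::-1],(800,600),interpolation=cv2.INTER_CUBIC))
"
```

```text
t 13.18 pos [ 0.5901 -0.2687  0.037 ] F [ 0.61 -0.07  0.04] open 0.307
shift [ 0.0019  0.0068 -0.0011] turn [-0.49  0.12 -0.6 ]
```

View pics/w4.png

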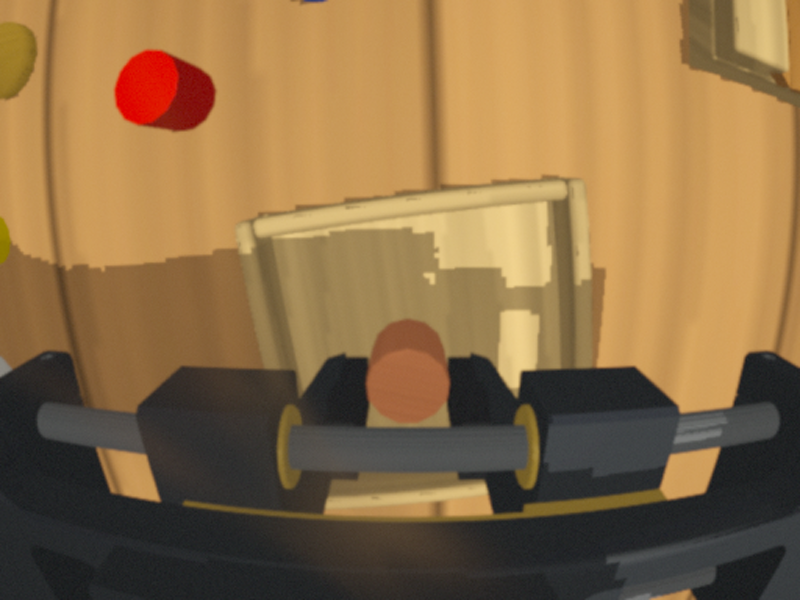

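View pics/g5.png

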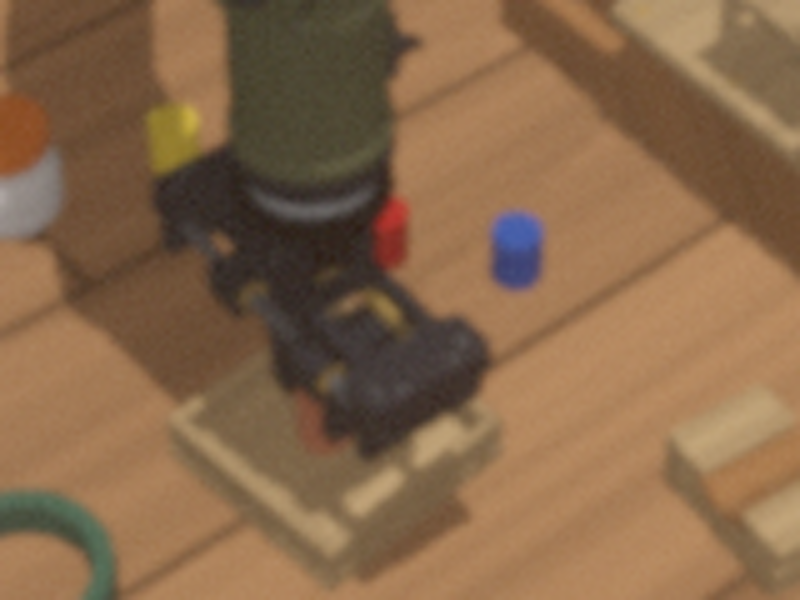

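The cap is inside the tray, upright between the fingers. Releasing.

Call:
send_rows(
  moves=[0, 0, 0, 0, 0, 0, 0, 0, 0, 0, 0, 0, 0, 0, 0, 0, 0, 0, 0, 0, 0, 0, 0, 0, 0, 0, 0, 0, 0, 0],
  claw=0,
)

```text
clock: 13.7
tool_pos: [0.5903, -0.2686, 0.037]
eef_rot: [0.717, 0.697, -0.004, -0.002]
contact_force: [-0.7, -0.2, -0.2]
opening: 0.5
```

Call:
send_rows(
  moves=[0, 0, -0.015, 0, 0, 0, 0, 0, -0.04, 0, 0, 0, 0, 0, -0.075, 0, 0, 0, 0, 0, -0.11, 0, 0, 0, 0, 0, -0.14, 0, 0, 0],
)

```text
clock: 14.12
tool_pos: [0.5919, -0.2682, 0.1805]
eef_rot: [0.717, 0.697, -0.003, -0.001]
contact_force: [0.1, -0.0, 0.6]
opening: 0.504
```

```bash
python3 -c "
from wfit import *
from plant import r,imaging
go(r,[.418,.0618,.2])
s=imaging.snapshot('scene')
cv2.imwrite('pics/g6.png',cv2.resize(s['image'][190:310,150:310,::-1],(800,600),interpolation=cv2.INTER_CUBIC))
"
```

```text
t 14.12 pos [ 0.5919 -0.2682  0.1805] F [ 0.08 -0.    0.58] open 0.504
shift [ 0.325  -0.1831 -0.0191] turn [-0.36  0.13 -0.58]
```

View pics/g6.png

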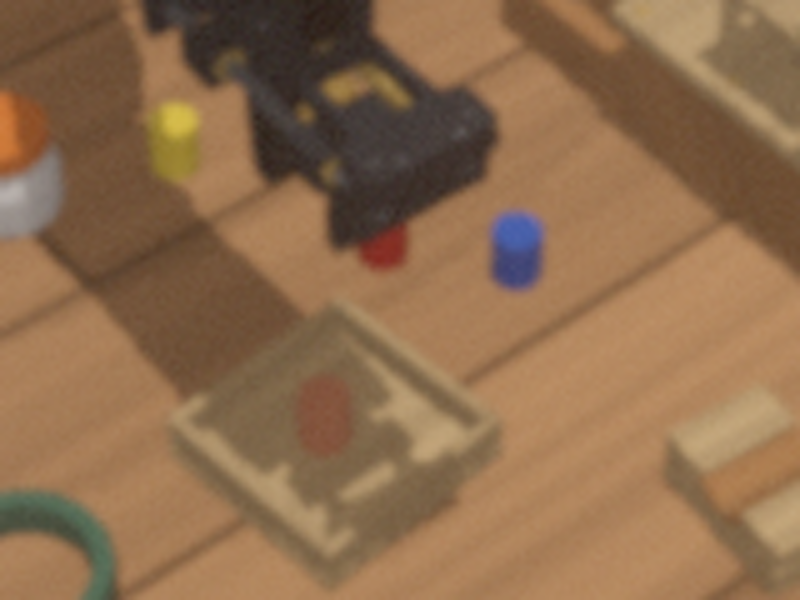

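Cap B stands in the tray at (325,415). Next is key 0, with the fingers shut.

Call:
send_rows(
  moves=[0.03, -0.017, -0.002, 0, 0, 0, 0.066, -0.037, -0.005, 0, 0, 0, 0.102, -0.057, -0.009, 0, 0, 0, 0.138, -0.078, -0.013, 0, 0, 0, 0.174, -0.098, -0.017, 0, 0, 0],
  claw=1,
)

```text
clock: 14.58
tool_pos: [0.5012, -0.0909, 0.2036]
eef_rot: [0.717, 0.697, -0.0, 0.004]
contact_force: [0.4, 1.1, 0.9]
opening: 0.143
```

```bash
python3 -c "
from wfit import *
from plant import r,imaging
go(r,[.418,.0618,.17])
"
```

```text
t 14.58 pos [ 0.5012 -0.0909  0.2036] F [0.4  1.1  0.87] open 0.143
shift [ 0.1504 -0.0878  0.0323] turn [ 0.28  0.31 -0.65]
```

Call:
send_rows(
  moves=[0.035, -0.02, 0.004, 0, 0, 0, 0.07, -0.04, 0.01, 0, 0, 0, 0.1, -0.058, 0.015, 0, 0, -0.3, 0.125, -0.073, 0.02, 0, 0, -0.5, 0.14, -0.082, 0.025, 0, 0, -0.6],
)

```text
clock: 15.0
tool_pos: [0.4219, 0.0544, 0.1783]
eef_rot: [0.712, 0.702, 0.001, 0.003]
contact_force: [0.3, -0.2, -0.1]
opening: 0.005
```

```bash
python3 -c "
from wfit import *
from plant import r,imaging
go(r,[.418,.0618,.11])
"
```

```text
t 15.0 pos [0.4219 0.0544 0.1783] F [ 0.34 -0.22 -0.11] open 0.005
shift [ 0.0076 -0.0044  0.0682] turn [0.33 0.23 0.22]
```

Call:
send_rows(
  moves=[0.005, -0.003, 0.01, 0, 0, 0, 0.0076, -0.0044, 0.025, 0, 0, 0, 0.0076, -0.0044, 0.042, 0, 0, 0, 0.0076, -0.0044, 0.058, 0.3, 0.2, 0.2, 0.0076, -0.0044, 0.068, 0.3, 0.2, 0.2],
)

```text
clock: 15.42
tool_pos: [0.4183, 0.0621, 0.1098]
eef_rot: [0.713, 0.701, 0.0, 0.0]
contact_force: [0.1, -1.0, -0.5]
opening: 0.004
```

```bash
python3 -c "
from wfit import *
from plant import r,imaging
go(r,[.418,.0618,.088])
s=imaging.snapshot('wrist')
cv2.imwrite('pics/w5.png',cv2.resize(s['image'][:,:,::-1],(800,600),interpolation=cv2.INTER_CUBIC))
s=imaging.snapshot('top')
cv2.imwrite('pics/t5.png',cv2.resize(s['image'][140:290,80:280,::-1],(800,600),interpolation=cv2.INTER_CUBIC))
s=imaging.snapshot('scene')
cv2.imwrite('pics/g7.png',cv2.resize(s['image'][90:240,200:400,::-1],(800,600),interpolation=cv2.INTER_CUBIC))
go(r,[.418,.0618,.088])
"
```

```text
t 15.42 pos [0.4183 0.0621 0.1098] F [ 0.15 -0.96 -0.54] open 0.004
shift [-0.0003 -0.0003  0.0218] turn [0.06 0.02 0.05]
t 15.57 pos [0.418  0.062  0.1104] F [-0.35  0.93  0.43] open 0.006
shift [-0.0002  0.      0.0224] turn [0.01 0.05 0.06]
```

View pics/w5.png

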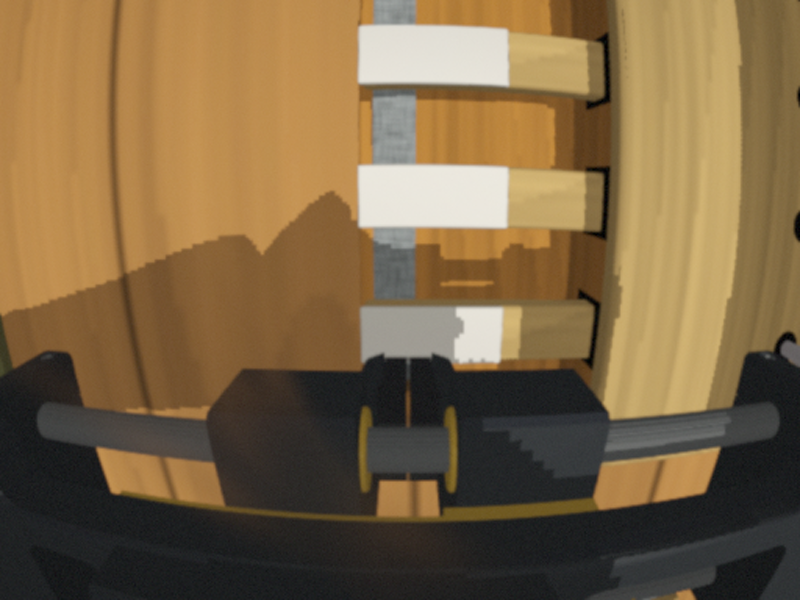

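View pics/g7.png

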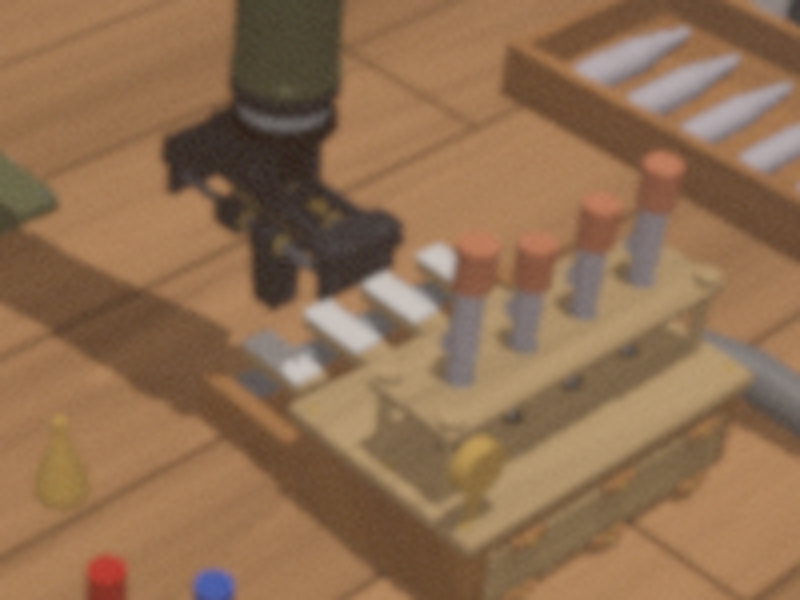

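Call:
send_rows(
  moves=[0, 0, 0.006, 0, 0, 0, 0, 0, 0.012, 0, 0, 0, 0, 0, 0.018, 0, 0, 0, 0, 0, 0.022, 0, 0, 0, 0, 0, 0.024, 0, 0, 0],
)

```text
clock: 15.98
tool_pos: [0.4178, 0.0619, 0.0858]
eef_rot: [0.713, 0.701, -0.001, 0.0]
contact_force: [-0.2, -0.2, -0.7]
opening: 0.005
```

Call:
send_rows(
  moves=[0, 0, 0.0015, 0, 0, 0, 0, 0, 0.003, 0, 0, 0, 0, 0, 0.0045, 0, 0, 0, 0, 0, 0.006, 0, 0, 0, 0, 0, 0.007, 0, 0, 0],
)

```text
clock: 16.4
tool_pos: [0.4179, 0.0619, 0.0787]
eef_rot: [0.713, 0.701, -0.0, 0.0]
contact_force: [-0.3, 0.4, -0.0]
opening: 0.004
```

```bash
python3 -c "
from wfit import *
from plant import r,imaging
go(r,[.418,.0618,.076])
"
```

```text
t 16.4 pos [0.4179 0.0619 0.0787] F [-0.26  0.36 -0.04] open 0.004
shift [-0.0001  0.0001  0.0027] turn [-0.01  0.06  0.06]
```

```bash
python3 -c "
from wfit import *
from plant import r,imaging
print(r.tips_ahead)
s=imaging.snapshot('scene')
cv2.imwrite('pics/g8.png',cv2.resize(s['image'][140:200,230:310,::-1],(800,600),interpolation=cv2.INTER_CUBIC))
go(r,[.418,.0618,.076])
"
```

```text
0.025
t 16.45 pos [0.4178 0.0619 0.0786] F [-0.09  0.12  0.67] open 0.004
shift [-0.0001  0.0002  0.0026] turn [-0.02  0.07  0.06]
```

View pics/g8.png

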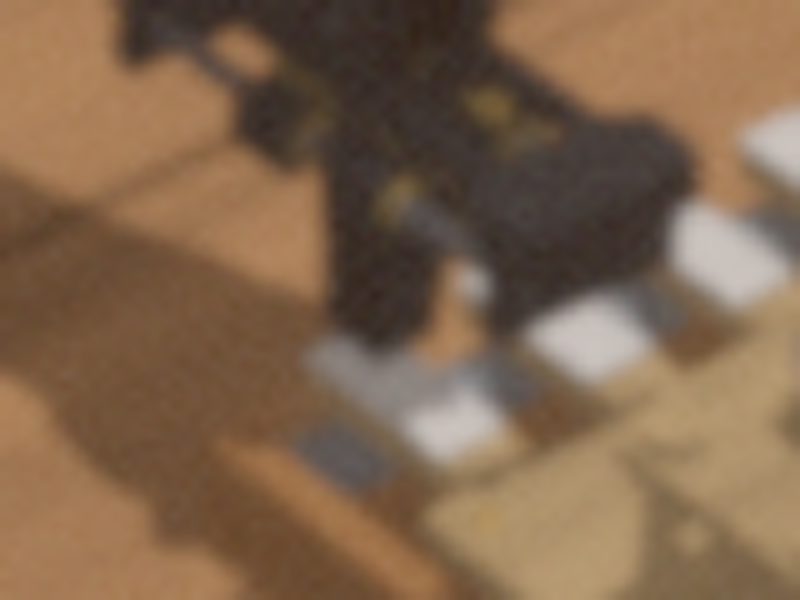

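Call:
send_rows(
  moves=[0, 0, 0.001, 0, 0, 0, 0, 0, 0.0015, 0, 0, 0, 0, 0, 0.002, 0, 0, 0, 0, 0, 0.0025, 0, 0, 0, 0, 0, 0.0025, 0, 0, 0],
)

```text
clock: 16.87
tool_pos: [0.4178, 0.0619, 0.0761]
eef_rot: [0.713, 0.701, -0.001, 0.0]
contact_force: [0.0, 0.0, -0.4]
opening: 0.005
```

```bash
python3 -c "
from wfit import *
from plant import r,imaging
for i in range(3):
  s=imaging.snapshot('top')
  go(r,[.418,.0618,.076])
"
```

```text
t 16.92 pos [0.4178 0.0619 0.0761] F [-0.89 -0.9   0.06] open 0.006
shift [-0.0001  0.0002  0.0001] turn [-0.02  0.07  0.06]
t 16.97 pos [0.4178 0.0619 0.0762] F [ 0.34 -0.42 -0.54] open 0.006
shift [-0.0001  0.0002  0.0002] turn [-0.02  0.07  0.06]
t 17.02 pos [0.4178 0.0619 0.0762] F [-0.22  0.51  0.41] open 0.006
shift [-0.0001  0.0002  0.0002] turn [-0.02  0.07  0.06]
```

```bash
python3 -c "
from wfit import *
from plant import r,imaging
s=imaging.snapshot('scene')
K=dict(tip=[.418,.062,.051],kp=[.418,.0618,.061],kfront=[.398,.0616,.061],kback=[.459,.061,.061],key1=[.419,.1219,.061])
for k,p in K.items(): print(k,(w2p(s,p)[0]-[230,140]+.5)*10)
i=cv2.resize(s['image'][140:200,230:310,::-1],(800,600),interpolation=cv2.INTER_CUBIC)
for p in K.values():
  c=(w2p(s,p)[0]-[230,140]+.5)*10; cv2.circle(i,tuple(int(x) for x in c),4,(0,255,0),-1)
cv2.imwrite('pics/g9.png',i)
P=cloud(s)
c=w2p(s,[.44,.0613,.06])[0].astype(int); print(c,P[c[1]-2:c[1]+3,c[0]-2:c[0]+3].reshape(-1,3).round(3)[::4])
c=w2p(s,[.44,.122,.06])[0].astype(int); print(c,P[c[1]-2:c[1]+3,c[0]-2:c[0]+3].reshape(-1,3).round(3)[::4])
t=imaging.snapshot('top')
cv2.imwrite('pics/t9.png',cv2.resize(t['image'][200:290,110:230,::-1],(800,600),interpolation=cv2.INTER_CUBIC))
"
```

```text
tip [381.45314801 395.79639784]
kp [382.27728656 370.18662349]
kfront [337.87058773 338.12480195]
kback [472.43533975 439.10747837]
key1 [531.35954346 294.47160063]
[272 180] [[0.43  0.06  0.063]
 [0.432 0.074 0.058]
 [0.432 0.071 0.056]
 [0.44  0.059 0.063]
 [0.438 0.058 0.058]
 [0.441 0.05  0.061]
 [0.45  0.058 0.063]]
[287 172] [[0.504 0.045 0.146]
 [0.503 0.062 0.137]
 [0.435 0.129 0.059]
 [0.436 0.124 0.059]
 [0.439 0.117 0.06 ]
 [0.441 0.111 0.06 ]
 [0.453 0.116 0.065]]
```

View pics/g9.png

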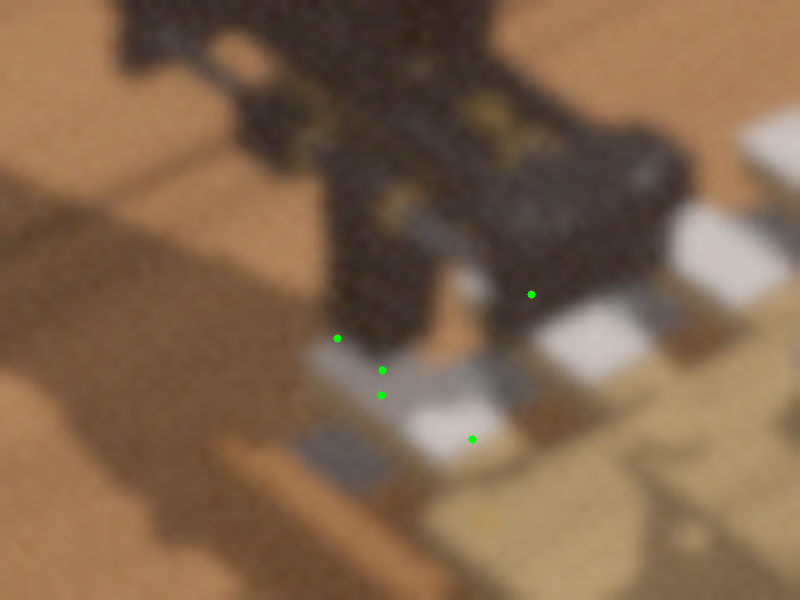

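View pics/t9.png

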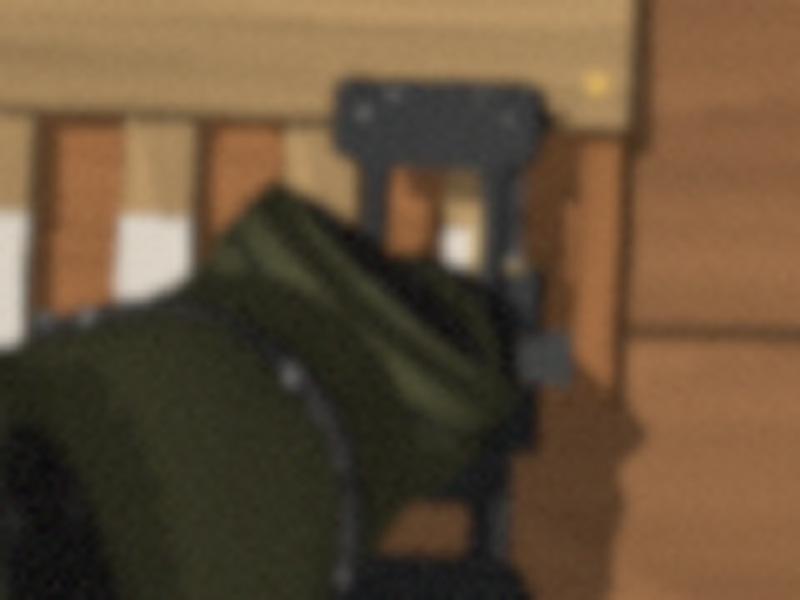

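Call:
send_rows(
  moves=[0, 0, 0.001, 0, 0, 0, 0, 0, 0.002, 0, 0, 0, 0, 0, 0.003, 0, 0, 0, 0, 0, 0.004, 0, 0, 0, 0, 0, 0.004, 0, 0, 0],
)

```text
clock: 17.53
tool_pos: [0.4178, 0.0619, 0.072]
eef_rot: [0.713, 0.701, -0.001, 0.0]
contact_force: [-0.6, -0.3, -0.7]
opening: 0.005
```

Call:
send_rows(
  moves=[0, 0, 0.001, 0, 0, 0, 0, 0, 0.002, 0, 0, 0, 0, 0, 0.003, 0, 0, 0, 0, 0, 0.003, 0, 0, 0, 0, 0, 0.003, 0, 0, 0],
)

```text
clock: 17.95
tool_pos: [0.4177, 0.0619, 0.0689]
eef_rot: [0.713, 0.701, -0.001, 0.0]
contact_force: [-0.3, 0.5, 0.8]
opening: 0.007
```

```bash
python3 -c "
from wfit import *
from plant import r,imaging
s=imaging.snapshot('scene')
i=cv2.resize(s['image'][140:200,230:310,::-1],(800,600),interpolation=cv2.INTER_CUBIC)
cv2.imwrite('pics/g10.png',i)
s=imaging.snapshot('wrist')
cv2.imwrite('pics/w10.png',cv2.resize(s['image'][150:330,150:390,::-1],(800,600),interpolation=cv2.INTER_CUBIC))
go(r,[.418,.0618,.076])
"
```

```text
t 18.05 pos [0.4177 0.0619 0.069 ] F [ 0.3  -0.06  0.33] open 0.007
shift [-0.0001  0.0003 -0.007 ] turn [-0.04  0.07  0.07]
```

View pics/g10.png

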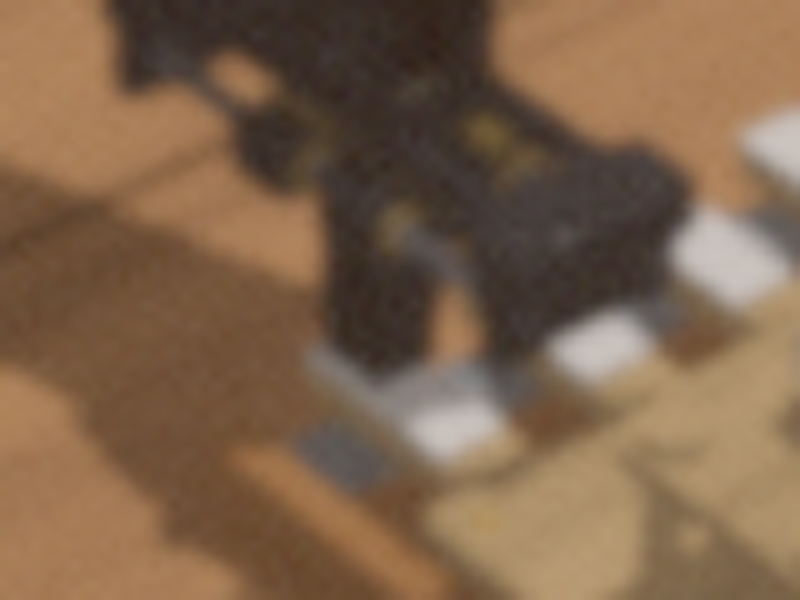

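View pics/w10.png

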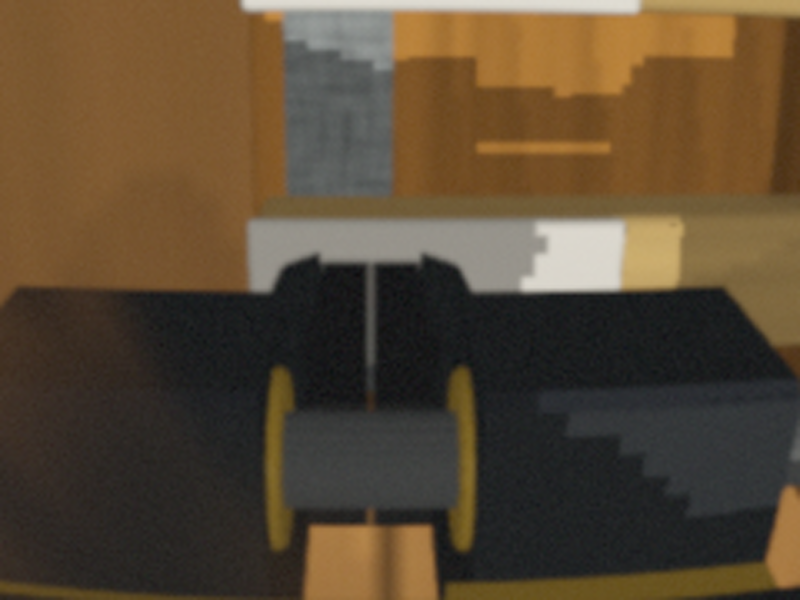

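Call:
send_rows(
  moves=[0, 0, 0.001, 0, 0, 0, 0, 0, 0.002, 0, 0, 0, 0, 0, 0.003, 0, 0, 0, 0, 0, 0.003, 0, 0, 0, 0, 0, 0.003, 0, 0, 0],
)

```text
clock: 18.47
tool_pos: [0.4177, 0.0619, 0.066]
eef_rot: [0.713, 0.701, -0.001, 0.0]
contact_force: [-1.0, 0.8, -0.0]
opening: 0.009
```

Call:
send_rows(
  moves=[0, 0, 0.001, 0, 0, 0, 0, 0, 0.002, 0, 0, 0, 0, 0, 0.002, 0, 0, 0, 0, 0, 0.002, 0, 0, 0, 0, 0, 0.002, 0, 0, 0],
)

```text
clock: 18.88
tool_pos: [0.4177, 0.0619, 0.0641]
eef_rot: [0.713, 0.701, -0.001, 0.0]
contact_force: [-0.4, 0.2, 0.7]
opening: 0.004
```

```bash
python3 -c "
from wfit import *
from plant import r,imaging
s=imaging.snapshot('scene')
i=cv2.resize(s['image'][140:200,230:310,::-1],(800,600),interpolation=cv2.INTER_CUBIC)
cv2.imwrite('pics/g11.png',i)
go(r,[.418,.0618,.076])
"
```

```text
t 18.93 pos [0.4177 0.0619 0.0641] F [-0.16  0.43  1.27] open 0.007
shift [-0.0001  0.0003 -0.0119] turn [-0.03  0.07  0.07]
```

View pics/g11.png

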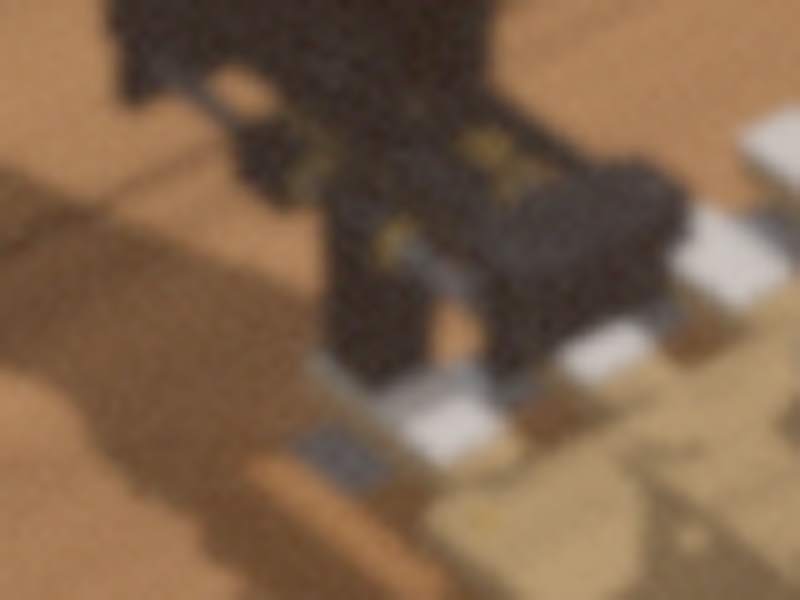

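Call:
send_rows(
  moves=[0, 0, 0.001, 0, 0, 0, 0, 0, 0.002, 0, 0, 0, 0, 0, 0.003, 0, 0, 0, 0, 0, 0.003, 0, 0, 0, 0, 0, 0.003, 0, 0, 0],
)

```text
clock: 19.35
tool_pos: [0.4176, 0.0619, 0.0612]
eef_rot: [0.713, 0.701, -0.001, 0.0]
contact_force: [-0.8, 0.1, 1.4]
opening: 0.004
```

```bash
python3 -c "
from wfit import *
from plant import r,imaging
F=[]
for i in range(3):
  s=imaging.snapshot('scene');F.append(r.get_state()['contact_force'])
print(np.mean(F,0))
i=cv2.resize(s['image'][140:200,230:310,::-1],(800,600),interpolation=cv2.INTER_CUBIC)
cv2.imwrite('pics/g12.png',i)
s=imaging.snapshot('wrist')
cv2.imwrite('pics/w12.png',cv2.resize(s['image'][:,:,::-1],(800,600),interpolation=cv2.INTER_CUBIC))
go(r,[.418,.0618,.076])
"
```

```text
[-0.99851799 -0.46424412  2.18483775]
t 19.55 pos [0.4176 0.0619 0.0612] F [-0.77  0.68  2.48] open 0.006
shift [-0.0001  0.0004 -0.0148] turn [-0.04  0.07  0.07]
```

View pics/g12.png

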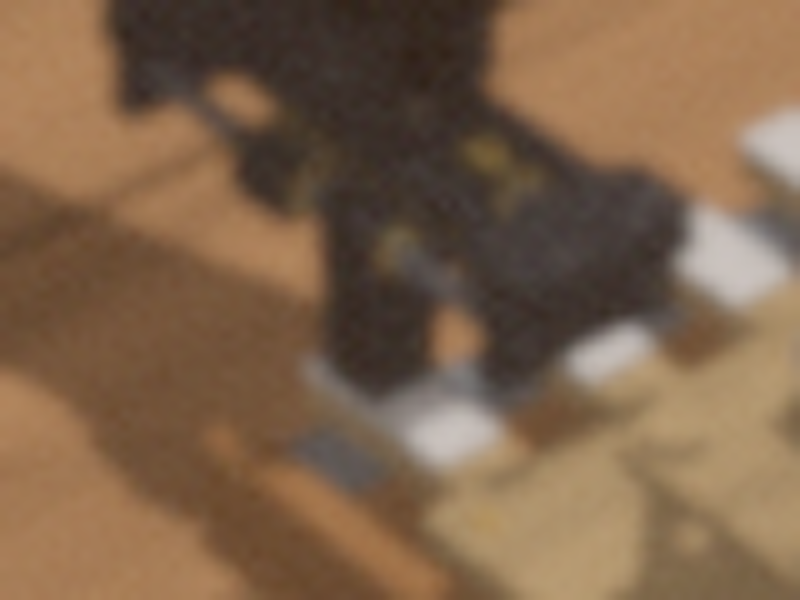

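View pics/w12.png

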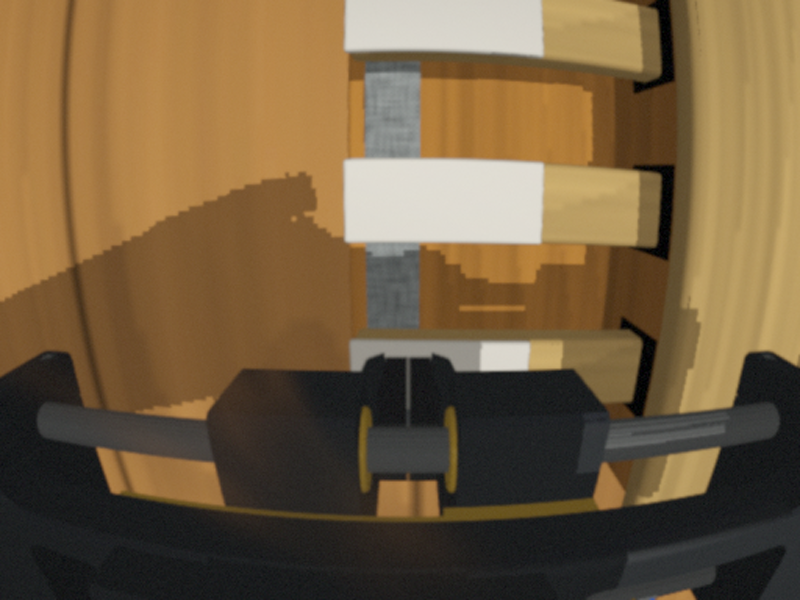

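```bash
python3 -c "
from wfit import *
from plant import r,imaging
s=imaging.snapshot('scene');P=cloud(s)
v,u=np.mgrid[0:384,0:512]
m=(u>270)&(u<300)&(v>150)&(v<182)&(s['image'].max(-1)<75)
q=P[m&(P[...,2]>.03)&(P[...,2]<.3)]
print(len(q),np.percentile(q,[1,5,25,50,75,95,99],axis=0).round(3))
a=q[q[:,2]<.13]; print(len(a),a[np.argsort(a[:,2])][:15].round(3))
m=(u>262)&(u<273)&(v>160)&(v<182)&(s['image'].max(-1)<75)
q=P[m]; print('finger',q[np.argsort(q[:,2])][:12].round(3))
"
```

```text
370 [[0.432 0.025 0.091]
 [0.437 0.026 0.127]
 [0.462 0.037 0.145]
 [0.497 0.051 0.16 ]
 [0.505 0.066 0.164]
 [0.511 0.078 0.166]
 [0.513 0.085 0.167]]
33 [[0.43  0.063 0.07 ]
 [0.433 0.061 0.077]
 [0.436 0.057 0.084]
 [0.435 0.058 0.087]
 [0.435 0.061 0.093]
 [0.438 0.056 0.093]
 [0.438 0.055 0.097]
 [0.438 0.059 0.099]
 [0.436 0.057 0.099]
 [0.435 0.062 0.1  ]
 [0.435 0.057 0.102]
 [0.433 0.059 0.104]
 [0.446 0.062 0.121]
 [0.446 0.058 0.123]
 [0.501 0.089 0.123]]
finger [[0.414 0.055 0.06 ]
 [0.409 0.054 0.061]
 [0.422 0.051 0.064]
 [0.426 0.052 0.066]
 [0.421 0.052 0.066]
 [0.409 0.05  0.067]
 [0.406 0.053 0.067]
 [0.424 0.053 0.067]
 [0.417 0.051 0.068]
 [0.412 0.052 0.068]
 [0.43  0.052 0.068]
 [0.431 0.059 0.069]]
```

Contact is soft at about 2 N, as the spring should be. The shut fingertips sit about level with the TCP, not 25 mm ahead of it. The depth picture puts the gripper body well clear of the chest. I keep pressing.

Call:
send_rows(
  moves=[0, 0, 0.001, 0, 0, 0, 0, 0, 0.002, 0, 0, 0, 0, 0, 0.003, 0, 0, 0, 0, 0, 0.004, 0, 0, 0, 0, 0, 0.005, 0, 0, 0],
)

```text
clock: 20.02
tool_pos: [0.4175, 0.0619, 0.0562]
eef_rot: [0.713, 0.701, -0.001, 0.0]
contact_force: [-0.4, -0.0, 3.7]
opening: 0.004
```

Call:
send_rows(
  moves=[0, 0, 0.0005, 0, 0, 0, 0, 0, 0.001, 0, 0, 0, 0, 0, 0.0015, 0, 0, 0, 0, 0, 0.0015, 0, 0, 0, 0, 0, 0.0015, 0, 0, 0],
)

```text
clock: 20.43
tool_pos: [0.4175, 0.0619, 0.0553]
eef_rot: [0.713, 0.701, -0.0, 0.0]
contact_force: [-1.6, -0.8, 11.3]
opening: 0.004
```

```bash
cat > f.py <<'E'
from wfit import *
from plant import r,imaging
F=[];Z=[]
for i in range(4):
  s=imaging.snapshot('scene');st=r.get_state();F.append(st['contact_force']);Z.append(st['tool_pos'])
print(st['clock'],np.mean(F,0).round(2),np.mean(Z,0).round(4))
i=cv2.resize(s['image'][140:200,230:310,::-1],(800,600),interpolation=cv2.INTER_CUBIC)
cv2.imwrite('pics/g%d.png'%(st['clock']*100),i); print('pics/g%d.png'%(st['clock']*100))
E
python3 f.py
```

```text
20.6333 [-1.2  -0.35 10.96] [0.4175 0.0619 0.0553]
pics/g2063.png
```

Call:
send_rows(
  moves=[0, 0, 0.0003, 0, 0, 0, 0, 0, 0.0003, 0, 0, 0, 0, 0, 0.0003, 0, 0, 0, 0, 0, 0.0003, 0, 0, 0, 0, 0, 0.0003, 0, 0, 0],
)

```text
clock: 21.05
tool_pos: [0.4175, 0.0619, 0.0555]
eef_rot: [0.713, 0.701, -0.0, 0.0]
contact_force: [-1.7, -0.0, 8.8]
opening: 0.008
```

```bash
python3 f.py; python3 -c "
from wfit import *
from plant import r,imaging
s=imaging.snapshot('scene');cv2.imwrite('pics/fin.png',cv2.resize(s['image'][90:330,130:450,::-1],(800,600),interpolation=cv2.INTER_CUBIC))
s=imaging.snapshot('wrist');cv2.imwrite('pics/finw.png',cv2.resize(s['image'][:,:,::-1],(800,600)))
"
```

```text
21.25 [-1.66 -0.13  8.98] [0.4175 0.0619 0.0555]
pics/g2125.png
```

View pics/fin.png

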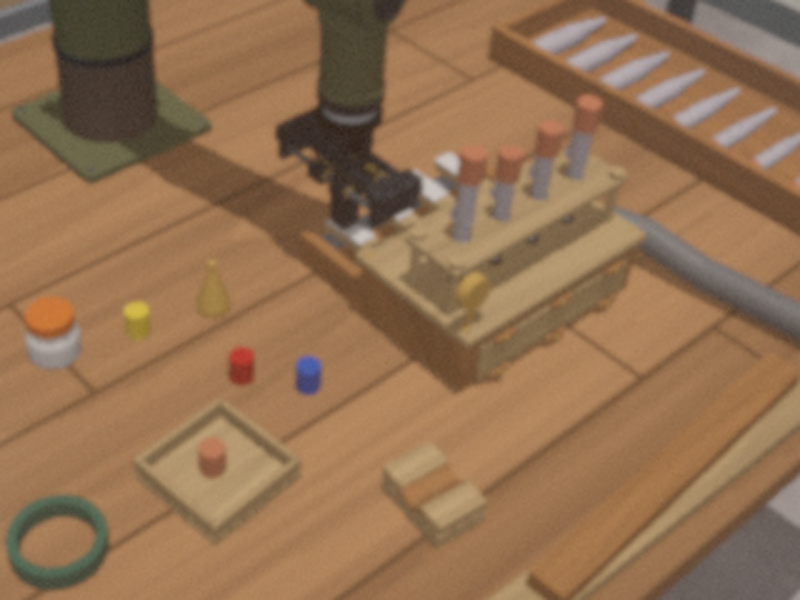

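View pics/finw.png

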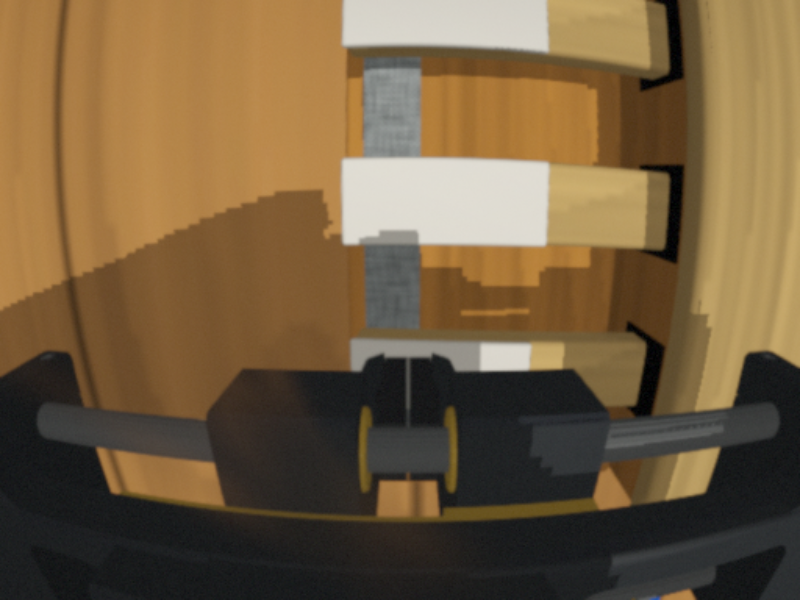

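Call:
send_rows(
  moves=[0, 0, 0.0002, 0, 0, 0, 0, 0, 0.0002, 0, 0, 0, 0, 0, 0.0002, 0, 0, 0, 0, 0, 0.0002, 0, 0, 0, 0, 0, 0.0002, 0, 0, 0],
)

```text
clock: 21.77
tool_pos: [0.4175, 0.0619, 0.0557]
eef_rot: [0.713, 0.701, 0.0, 0.001]
contact_force: [-1.1, 0.1, 6.7]
opening: 0.005
```

```bash
python3 f.py; python3 f.py
```

```text
21.9667 [-1.03 -0.21  7.2 ] [0.4175 0.0619 0.0557]
pics/g2196.png
22.1667 [-1.5   0.08  7.38] [0.4175 0.0619 0.0557]
pics/g2216.png
```

```bash
python3 -c "
from plant import r
print(r.finish_job()); print(r.get_state()['contact_force'],r.get_state()['clock'])"
```

```text
the job is handed in; nothing more can be done
None
the job is handed in; nothing more can be done
```

The job is done and handed in at about 22 s, with the arm still holding key 0 down.

- **Fitting cap:** I tried the first copper cap on the open pipe, which stands at key 0's place. It slid on with no resistance and stopped at the predicted full-home height with 14 N of contact. The last picture shows it in place.
- **Tight cap:** I never tried the other cap on the pipe; I took it as the tight one because the first fitted. It stands upright in the tray. Setting it down briefly pressed the tray floor with about 18 N, plus 9 N sideways.
- **Key 0:** It is pressed down to its stop and held at a steady 7 N or so. The force rose softly to about 3.7 N, then steeply, which marks the stop. I eased off from 11 N to keep the hold light.
- **Other things:** In the last pictures the keys that show are up, and the cone, tub, tape, V block and coloured caps look unmoved. The hand partly hid the other keys.

**A disagreement:** the shut fingertips were only about level with the TCP, not 25 mm ahead as stated. I therefore found the key contact by force and depth instead of by the stated geometry. I did not measure the key's angle directly.

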